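# Fit the level sensor, then free the filler cap and hold it off

### The job

Get the bench bath unit ready for filling. First plug the loose grey sensor module, upright, fully home into the rectangular socket in the unit's deck and let go of it; then unscrew the round filler cap with the bar grip - nobody knows whether its thread is left- or right-handed, so try it both ways - and lift it off. Finish while holding the cap in the gripper, still, at least 6 cm above where it sat, with the module left plugged in and the bottle, beaker and jar left where they stand.

Things in the scene. Friction and masses are not known exactly. Their poses are not given: they have to be found in the camera images.
- module_mid (a point): centre of the head of the loose sensor module: grey block head 44 (x) x 28 (y) x 36 (z) mm on a black plug foot 30 (x) x 20 (y) x 20 deep, its lowest 4 mm stepped in to 26 x 16. Stands upright on its foot on the bench (foot's underside 38 mm, head's underside 18 mm below this point). About 70 g. z up, x along the long side. Fits the socket either way round (half turn)
- module_seat (a point): point on the module's axis at the head's underside, where the head meets the foot, 18 mm below module_mid; plugged fully home it coincides with socket. Same axes as the module
- socket (a point): centre of the mouth of the rectangular socket in the unit's flat deck, at deck height (80 mm above the bench). Hole 33 (x) x 23 (y) mm, 30 mm deep, rim chamfered 2 mm. x along the long side, z up; axes are the unit's. The filler port is 140 mm from here in +y
- port (a point): centre of the mouth of the round filler port in the deck, at deck height, 70 mm from the deck's centre in +y of the unit. 45 mm bore, closed by the cap. Same axes as socket
- cap_grip (a point): centre of the bar grip of the loose round filler cap: black bar 50 (x, lengthwise) x 14 (y) x 30 (z) mm, standing on a grey disc 60 mm across, 10 mm thick, that lies on the deck over the port. The point is on the cap's axis, 15 mm above the disc's top, 15 mm below the bar's top, 25 mm above the deck when on. About 80 g. z up. At the start the bar lies along x of the port within 3 degrees
- cap: the cap; origin on its axis at the disc's underside. Stem and two lugs reach 16 mm into the port under a short coarse thread. Turned the right way it moves freely about 70 degrees to a stop, and there (within 8 degrees) lifts straight off; the wrong way it meets a hard stop after 4 to 10 degrees. It does not rise while turning. Which way frees it varies and cannot be seen
- bottle_mid (a point): bystander: closed brown bottle 70 mm across, 130 mm tall; point half-way up
- beaker_mid (a point): bystander: open clear beaker about 80 mm across, 100 mm tall; point half-way up
- jar_mid (a point): bystander: low white jar 56 mm across, 55 mm tall; point half-way up
- module: the sensor module; origin at the centre of its foot's underside, 38 mm below module_mid
- unit: the unit: fixed white box 160 (x) x 270 (y) x 80 mm with aluminium deck, may stand turned; origin on the bench under its centre. Port 70 mm to +y, socket 70 mm to -y of its centre
- bottle: the bottle, origin at its underside
- beaker: the beaker, origin at its underside
- jar: the jar, origin at its underside
There are look-alikes about, which are no part of the job. Leave any green or pink look-alike of the module alone.

How it is judged:
By the outcome, as a careful person would: the job done as asked, in the order asked, and still so for the second after the job is handed in, while the arm keeps its last pose, push and grip.
It also fails if it takes over 70 s, if anything falls off the work surface, if the arm or the gripper's body presses on something with over 40 N, if the wrist force passes 120 N, or if a joint passes its speed limit or range.

### The arm

A 6-joint arm with a two-finger parallel gripper is mounted at the origin on the work surface. World frame = base frame: x ahead of the robot, y to its left, z up, the work surface at z = 0. Lengths are in m, angles in rad, forces in N, time in s.
With the tool pointing down it reaches from about 0.3 to 0.875 m from the base axis. Payload 6.4 kg.
Tool frame: the origin (TCP) lies midway between the tips of the shut fingers; the grasp point (between the pads) lies 19 mm behind it (r.grasp_offset is the distance from the TCP to the grasp point, in m); x points along the fingers, y is the direction in which the jaws open and shut, and the axes are right-handed (so a half turn about x gives the same grasp; the last joint's range is limited). The gripper opens to 85 mm and grips with 20 to 120 N. Pads are 22 mm wide; open, the fingers measure 114 mm over their backs; the gripper's body (76 mm by 85 mm) begins 54 mm behind the grasp point. The pads swing forward as they close: fully open they stand 13 mm farther back than shut.
Start: joints at [-1.452, 0.181, 1.607, -0, 1.354, -0.206], TCP at [0.184, -0.545, 0.195] pointing down, gripper open.
Joint ranges: [-2.99, 2.99], [-0.89, 2.07], [0.3, 2.58], [-1.14, 4.28], [0, 2.63], [-3.12, 3.12]. Speed limits (rad/s): [2.57, 2.57, 3.01, 3.14, 3.14, 3.14].

### API

Orientations are given as a unit quaternion [x, y, z, w].
In Python, from rig import r gives the robot as it stands.
- The arm moves only by the shell command python3 -m jog 'ROWS' [FORCE]. ROWS is JSON, a list of rows, each an object with "slide": the shift along the tool's x, y, z in mm, a list of three; "roll": the turn about the tool's x in degrees; "gripper": the gripper command: -1 is shut, 1 is fully open, values between are in proportion. A call has exactly 10 rows; each row shifts and turns the pose as measured when the row begins, along the tool's axes as they then stand; what a row does not reach is not made up. A row lasts 1/12 s, in which the tool goes at most 41.7 mm and 7.16 degrees, less where a joint would pass 70% of its speed; a pose out of reach is approached as far as the arm can. A call is refused whole if a number of a shift passes 41.7 or a number of a turn 7.16, either way. A call with a gripper value outside its range is refused whole. The fingers move at their own pace and stop on an object; FORCE is the grip in N (left out, the last holds). Time passes only in rows, so rows that do not move let the fingers close, or fill a call up. It gives the time, the measured TCP pose, the force and the opening at its end, in the units of the state.
- r.state(): the state, without advancing time (a new reading comes with each control period).
- r.snapshot(name): name is "scene" or "side" or "wrist"; returns the picture (384x512x3 uint8, red, green, blue); there is no depth.
- r.get_calibration(name): a dict with "intrinsics" (3x3 intrinsics, pixels), "R" (3x3) and "t" (3): a world point X has camera coordinates R X + t; the wrist camera has in their place "mount" (4x4, takes a point from camera to tool coordinates, whose origin is the TCP and whose axes are the tool frame's). Camera axes: x right, y down, z forward; pixel columns grow to the right and rows downward; lengths in m; the calibration is good to about 2 mm. The wrist camera is an equidistant fisheye: a pixel r from the principal point sees the ray r / f radians off the axis. A picture is of the moment at which its call begins: read the wrist's pose just before it. get_calibration takes no time and is no camera call.
- r.hand_in(): hands the job in, once; it reports no verdict.
The state is a dict: "t": time; "joints": joint angles; "joint_velocities": joint speeds; "tau": joint torques, N m; "position": TCP position; "orientation": TCP orientation; "contact_force": force on the tool from outside, world axes, zero at the start; "ft_torque": the same for the moment, N m; "gripper_width": finger opening in m.
Only numpy, scipy, OpenCV 4.12 (cv2) and the standard library are available. Lean on these libraries where they do the work, as an engineer would, in place of code of your own. Each camera call takes 0.05 s, during which the arm holds its last target.

## Working session

There is one attempt and no reset: what is moved stays moved. The work goes in short steps, Python scripts to look and compute and a shell command to move; the robot and the scene stay as the last step left them, time stands still between calls to the robot, and variables do not carry over. Pictures are saved under pics/ and viewed, and the job is handed in when it is done.

```bash
ls; mkdir -p pics; python3 - <<'E'
from rig import r
import cv2
print(r.state()); print(r.grasp_offset)
for n in ("scene","side","wrist"):
    im=r.snapshot(n); cv2.imwrite(f"pics/{n}0.png",im[:,:,::-1])
    print(n,r.get_calibration(n))
E
```

```text
pics
{'t': 0.0, 'joints': array([-1.45231578e+00,  1.81545934e-01,  1.60802747e+00, -2.57048627e-05,
        1.35377898e+00, -2.06316628e-01]), 'joint_velocities': array([ 0.00085802, -0.00027086, -0.00012687, -0.00101848, -0.00097485,
       -0.00091533]), 'tau': array([ 8.75640671e-05, -4.44869006e+01, -3.51336908e+01, -2.06644281e-04,
        8.84516659e-03,  1.84827871e-05]), 'position': array([ 0.18341603, -0.54430754,  0.19427205]), 'orientation': array([ 0.69782075,  0.11495289, -0.69778385,  0.113709  ]), 'contact_force': array([0.24403538, 0.09218485, 0.18932478]), 'ft_torque': array([-0.00809639,  0.01478437, -0.03082245]), 'gripper_width': 0.08550638486663155}
0.0187
scene {'intrinsics': array([[385.66064028,   0.        , 254.54929388],
       [  0.        , 385.66064028, 188.02648111],
       [  0.        ,   0.        ,   1.        ]]), 'R': array([[-0.42473639,  0.90531537, -0.00175597],
       [ 0.79197645,  0.37062138, -0.48519388],
       [-0.43860268, -0.20747019, -0.87440483]]), 't': array([ 0.25158987, -0.35910989,  1.53246832])}
side {'intrinsics': array([[407.8
[... 172 characters left out ...]
9683551,  0.02074948],
       [-0.20583068, -0.51933717, -0.82941102],
       [ 0.33991572,  0.75684244, -0.55825336]]), 't': array([-0.46296423,  0.16641958,  1.28840561])}
wrist {'intrinsics': array([[297.31863964,   0.        , 251.99309203],
       [  0.        , 297.31863964, 192.33298308],
       [  0.        ,   0.        ,   1.        ]]), 'mount': array([[ 1.10103932e-05, -2.82371185e-01,  9.59305225e-01,
        -1.78531922e-01],
       [ 9.99999922e-01, -3.76074169e-04, -1.22174776e-04,
        -5.24065271e-04],
       [ 3.95268551e-04,  9.59305151e-01,  2.82371159e-01,
        -7.16972962e-02],
       [ 0.00000000e+00,  0.00000000e+00,  0.00000000e+00,
         1.00000000e+00]])}
```

View pics/scene0.png

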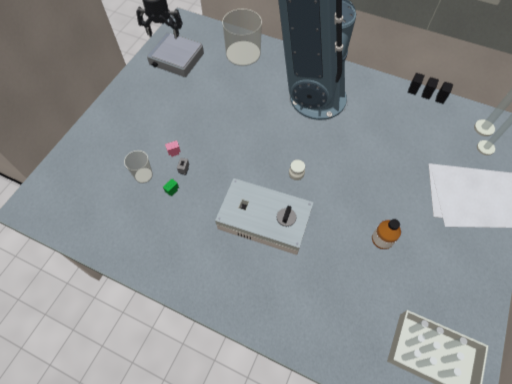

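View pics/side0.png

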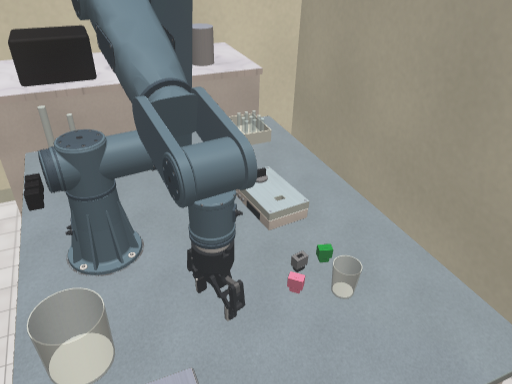

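View pics/wrist0.png

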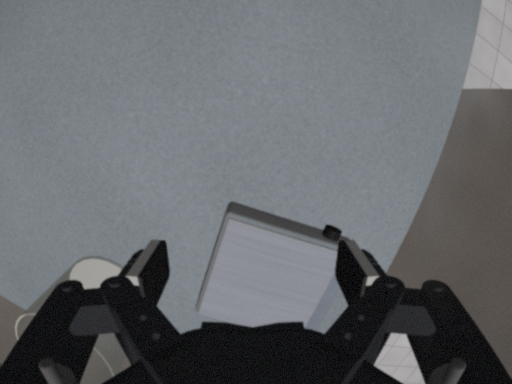

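Candidates for the module in the scene view are the grey block at (183,166), pink (173,148) and green (170,187). By the description it's the grey one, so I'll check it in a crop and get coarse positions.

```bash
cat > h.py <<'E'
import numpy as np, cv2
from rig import r
from scipy.spatial.transform import Rotation as Ro
CAL={n:r.get_calibration(n) for n in("scene","side","wrist")}
def ray(n,px,pose=None):
    c=CAL[n];K=c["intrinsics"];u=(px[0]-K[0,2])/K[0,0];v=(px[1]-K[1,2])/K[1,1]
    if n=="wrist":
        th=np.hypot(u,v);s=np.sin(th)/max(th,1e-9);d=np.array([u*s,v*s,np.cos(th)])
        p,q=pose;R=Ro.from_quat(q).as_matrix();M=c["mount"]
        return R@M[:3,3]+p, R@(M[:3,:3]@d)
    R,t=c["R"],c["t"];return -R.T@t,R.T@np.array([u,v,1.])
def onz(n,px,z,pose=None):
    o,d=ray(n,px,pose);return (o+d*(z-o[2])/d[2])
def proj(n,X,pose=None):
    c=CAL[n];K=c["intrinsics"];X=np.asarray(X,float)
    if n=="wrist":
        p,q=pose;R=Ro.from_quat(q).as_matrix();M=c["mount"]
        x=M[:3,:3].T@(R.T@(X-p)-M[:3,3]);th=np.arctan2(np.hypot(x[0],x[1]),x[2]);h=np.hypot(x[0],x[1])+1e-12
        return np.array([K[0,2]+K[0,0]*th*x[0]/h,K[1,2]+K[1,1]*th*x[1]/h])
    x=c["R"]@X+c["t"];return np.array([K[0,2]+K[0,0]*x[0]/x[2],K[1,2]+K[1,1]*x[1]/x[2]])
def snapw(name):
    s=r.state();im=r.snapshot("wrist")[:,:,::-1].copy();cv2.imwrite(f"pics/{name}.png",im)
    import json;json.dump([list(s["position"]),list(s["orientation"])],open(f"pics/{name}.json","w"))
    return im,(s["position"],s["orientation"])
def load(name):
    import json;p=json.load(open(f"pics/{name}.json"));return cv2.imread(f"pics/{name}.png"),(np.array(p[0]),np.array(p[1]))
E
python3 - <<'E'
from h import *
a=cv2.imread("pics/scene0.png");b=cv2.imread("pics/side0.png")
A=cv2.resize(a[130:260,110:330],None,fx=3.6,fy=3.6,interpolation=2)
cv2.imwrite("pics/crop1.png",A)
cv2.imwrite("pics/crop2.png",cv2.resize(b[160:310,220:380],None,fx=4,fy=4,interpolation=2)[:600])
for n,px,z in (("module",(183,166),.03),("pink",(173,148),.03),("green",(170,187),.03),("socket",(244,204),.08),("cap",(287,214),.105),("jar",(297,168),.05),("beaker",(143,175),0),("bottle",(384,243),0)):
    print(n,onz("scene",px,z).round(3))
E
```

```text
module [ 0.52  -0.309  0.03 ]
pink [ 0.469 -0.38   0.03 ]
green [ 0.611 -0.307  0.03 ]
socket [ 0.585 -0.04   0.08 ]
cap [0.571 0.099 0.105]
jar [0.372 0.056 0.05 ]
beaker [ 0.598 -0.432  0.   ]
bottle [0.485 0.408 0.   ]
```

View pics/crop1.png

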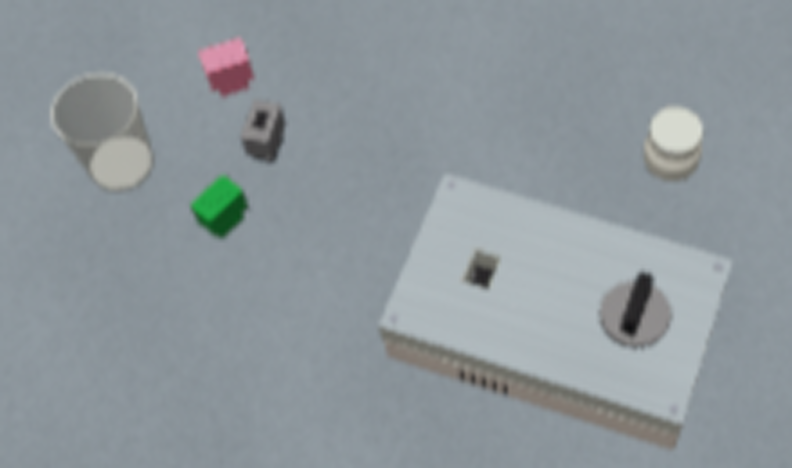

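View pics/crop2.png

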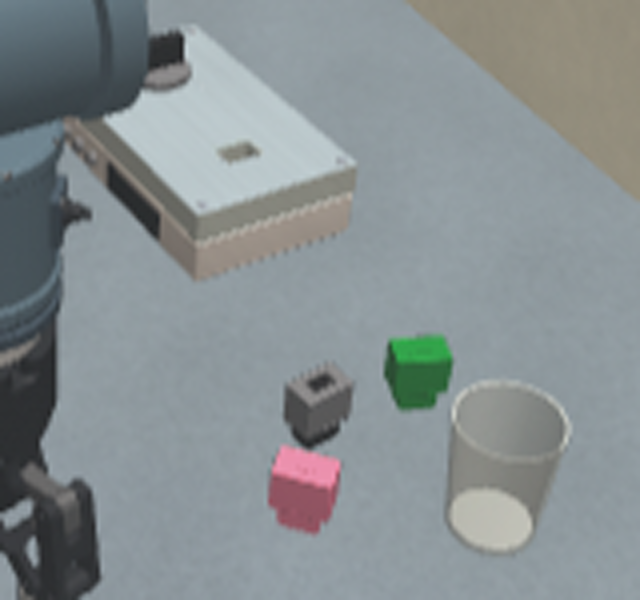

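The grey module at (183,164) has a dark window on top and a black foot, while green and pink are only near it. I'll go above it for a closer wrist look.

```bash
cat >> h.py <<'E'
def rel(target):
    s=r.state();R=Ro.from_quat(s["orientation"]).as_matrix();return R.T@(np.asarray(target)-s["position"])*1000
def st():
    s=r.state();R=Ro.from_quat(s["orientation"]).as_matrix()
    print("t",round(s["t"],2),"p",(s["position"]*1000).round(1),"yawY",np.degrees(np.arctan2(R[1,1],R[0,1])).round(2),"x",R[:,0].round(3),"F",s["contact_force"].round(1),"T",s["ft_torque"].round(2),"w",round(s["gripper_width"]*1000,1),"j",s["joints"].round(2))
E
python3 - <<'E'
from h import *
st();print(rel([.46,-.31,.25]));print(Ro.from_quat(r.state()["orientation"]).as_matrix().round(3))
E
```

```text
t 0.15 p [ 183.4 -544.5  194.5] yawY -71.39 x [-0.     0.001 -1.   ] F [0.3 0.  0.6] T [0.06 0.02 0.01] w 85.3 j [-1.45  0.18  1.61 -0.    1.35 -0.21]
[ -55.24569608 -134.02610838 -336.93068276]
[[-0.     0.319 -0.948]
 [ 0.001 -0.948 -0.319]
 [-1.    -0.001 -0.   ]]
```

```bash
python3 -m jog '[{"slide":[-8,-13.4,-33.7],"roll":0,"gripper":1},{"slide":[-8,-13.4,-33.7],"roll":0,"gripper":1},{"slide":[-8,-13.4,-33.7],"roll":0,"gripper":1},{"slide":[-8,-13.4,-33.7],"roll":0,"gripper":1},{"slide":[-8,-13.4,-33.7],"roll":0,"gripper":1},{"slide":[-5,-13.4,-33.7],"roll":0,"gripper":1},{"slide":[-5,-13.4,-33.7],"roll":0,"gripper":1},{"slide":[-5,-13.4,-33.7],"roll":0,"gripper":1},{"slide":[0,-13.4,-33.7],"roll":0,"gripper":1},{"slide":[0,0,0],"roll":0,"gripper":1}]'; python3 - <<'E'
from h import *
st();snapw("w1");st()
E
```

```text
t: 0.98
position: [0.4403, -0.3243, 0.2488]
orientation: [0.698, 0.114, -0.698, 0.109]
contact_force: [0.1, 0.1, -0.6]
gripper_width: 0.0859
t 0.98 p [ 440.3 -324.3  248.8] yawY -71.89 x [-0.001  0.007 -1.   ] F [ 0.1  0.1 -0.6] T [ 0.07  0.05 -0.03] w 85.9 j [-0.85  0.08  1.61  0.    1.46  0.4 ]
t 1.03 p [ 438.7 -326.1  248.8] yawY -71.9 x [-0.002  0.006 -1.   ] F [ 0.5 -0.6 -0.3] T [0.   0.01 0.03] w 85.4 j [-0.86  0.08  1.61  0.    1.46  0.4 ]
```

View pics/w1.png

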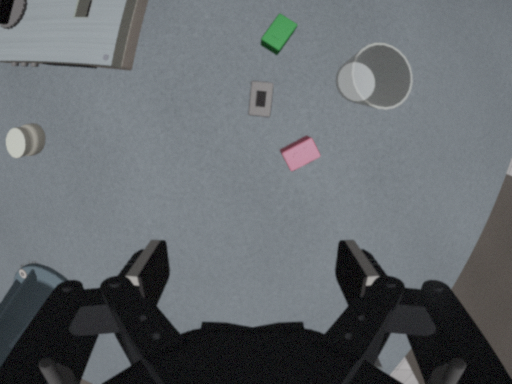

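The wrist view shows the grey module at (261,99), green at (279,33), pink at (301,153), the beaker at (378,78), and the unit at upper left. Measuring the module's top face.

```bash
cat >> h.py <<'E'
def rectfit(name,box,maskf,z,scale=4):
    im,pose=load(name);x0,y0,x1,y1=box
    c=cv2.resize(im[y0:y1,x0:x1],None,fx=scale,fy=scale,interpolation=2)
    m=maskf(c).astype(np.uint8)*255
    m=cv2.morphologyEx(m,cv2.MORPH_CLOSE,np.ones((5,5)))
    cs,_=cv2.findContours(m,0,1);k=max(cs,key=cv2.contourArea)
    o=c.copy();cv2.drawContours(o,[k],-1,(0,0,255),1);cv2.imwrite(f"pics/{name}_fit.png",cv2.resize(o,None,fx=min(1,750/o.shape[1],580/o.shape[0]),fy=min(1,750/o.shape[1],580/o.shape[0])))
    P=np.array([onz("wrist",((q[0][0]+.5)/scale-.5+x0,(q[0][1]+.5)/scale-.5+y0),z,pose)[:2] for q in k])
    rc=cv2.minAreaRect((P*1000).astype(np.float32))
    b=cv2.boxPoints(rc);e=[b[1]-b[0],b[2]-b[1]];L=max(e,key=np.linalg.norm)
    return np.array(rc[0]),sorted(rc[1])[::-1],np.degrees(np.arctan2(L[1],L[0]))%180,cv2.contourArea(k)/scale**2
E
python3 - <<'E'
from h import *
im,_=load("w1")
for p in((253,99),(262,99),(240,99),(261,112),(261,118),(268,90)): print(p,im[p[1],p[0]])
f=lambda c:(c[:,:,0].astype(int)-c[:,:,2]<9)
print(rectfit("w1",(236,70,290,130),f,.056,8))
E
```

```text
(253, 99) [134 134 137]
(262, 99) [55 53 53]
(240, 99) [141 136 129]
(261, 112) [136 136 139]
(261, 118) [138 132 126]
(268, 90) [140 140 141]
(array([ 521.89471436, -306.49697876]), [46.09230422973633, 29.78059196472168], np.float32(12.932509), 830.8203125)
```

View pics/w1_fit.png

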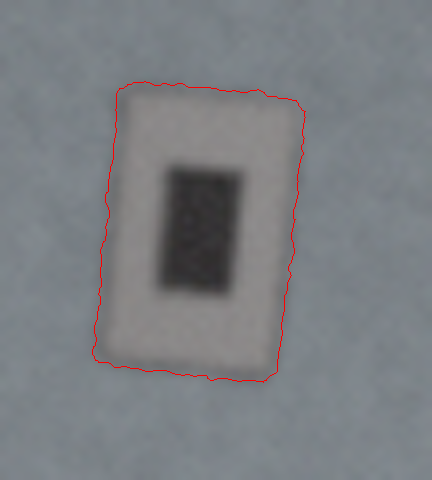

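```bash
python3 - <<'E'
from h import *
st();print(rel([.5219,-.3065,.12]))
E
```

```text
t 1.03 p [ 438.7 -326.1  248.8] yawY -71.9 x [-0.002  0.006 -1.   ] F [ 0.5 -0.6 -0.3] T [0.   0.01 0.03] w 85.4 j [-0.86  0.08  1.61  0.    1.46  0.4 ]
[128.7274631    8.10029465 -85.17342789]
```

```bash
python3 -m jog '[{"slide":[14,1,-14],"roll":1,"gripper":1},{"slide":[17,1,-14],"roll":1,"gripper":1},{"slide":[17,1,-14],"roll":1,"gripper":1},{"slide":[17,1,-14],"roll":1,"gripper":1},{"slide":[17,1,-14],"roll":1,"gripper":1},{"slide":[17,1,-10],"roll":0.5,"gripper":1},{"slide":[17,1,-8],"roll":0,"gripper":1},{"slide":[10,1,-2],"roll":0,"gripper":1},{"slide":[2,0,0],"roll":0,"gripper":1},{"slide":[0,0,0],"roll":0,"gripper":1}]'; python3 - <<'E'
from h import *
st();snapw("w2");st();print(rel([.5219,-.3065,.12]))
E
```

```text
t: 1.87
position: [0.5236, -0.3163, 0.1132]
orientation: [-0.701, -0.076, 0.706, -0.073]
contact_force: [-0.4, -0.0, -0.7]
gripper_width: 0.0853
t 1.87 p [ 523.6 -316.3  113.2] yawY -77.96 x [-0.008  0.004 -1.   ] F [-0.4 -0.  -0.7] T [ 0.04 -0.02  0.03] w 85.3 j [-0.74  0.35  1.57 -0.    1.23  0.63]
t 1.92 p [ 523.5 -316.4  113.6] yawY -77.97 x [-0.008  0.003 -1.   ] F [-0.3 -0.6 -0.8] T [-0.02 -0.03 -0.02] w 85.1 j [-0.74  0.35  1.57 -0.    1.23  0.63]
[ -6.37971883 -10.09094006  -0.41838329]
```

View pics/w2.png

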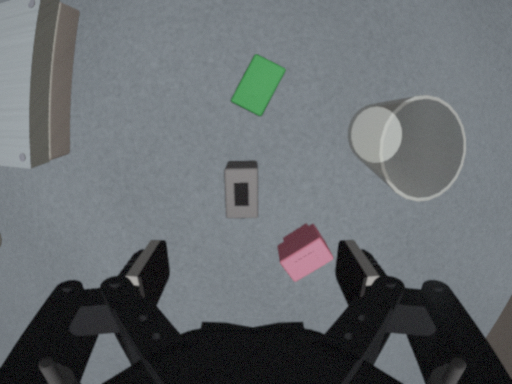

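The module is at (241,190). Pink is at (306,252), close to the right finger's path, so I'll re-measure the module and the distance to pink.

```bash
python3 - <<'E'
from h import *
g=lambda c:(c[:,:,0].astype(int)-c[:,:,2]<9)&(c.max(2)>110)
c,s,a,_=rectfit("w2",(215,165,270,225),lambda c:(c[:,:,0].astype(int)-c[:,:,2]<9)&(c.max(2)>95),.056,8);print(c,s,a)
c2,s2,a2,_=rectfit("w2",(240,200,340,290),lambda c:(c[:,:,2].astype(int)-c[:,:,1]>25),.056,4);print("pink",c2,s2,a2)
c3,s3,a3,_=rectfit("w2",(220,45,300,125),lambda c:(c[:,:,1].astype(int)-c[:,:,2]>40),.056,4);print("green",c3,s3,a3)
ax=np.array([np.cos(np.radians(a)),np.sin(np.radians(a))]);ay=np.array([-ax[1],ax[0]])
for n,(cc,ss,aa) in dict(pink=(c2,s2,a2),green=(c3,s3,a3)).items():
    B=cv2.boxPoints((cc.tolist(),(ss[0],ss[1]),float(aa)))-c
    print(n,np.c_[B@ax,B@ay].round(0).tolist())
c,s,a,_=rectfit("w2",(215,165,270,225),lambda c:(c[:,:,0].astype(int)-c[:,:,2]<9)&(c.max(2)>95),.056,8)
E
```

```text
[ 523.371521   -306.11019897] [46.853641510009766, 29.016956329345703] 12.382001
pink [ 479.08181763 -371.27600098] [46.504638671875, 45.265113830566406] 46.47502
green [ 611.69592285 -301.30438232] [43.05110549926758, 27.140853881835938] 164.74207
pink [[-89.0, -48.0], [-64.0, -86.0], [-25.0, -60.0], [-51.0, -22.0]]
green [[100.0, -36.0], [113.0, -12.0], [75.0, 8.0], [62.0, -16.0]]
```

View pics/w2_fit.png

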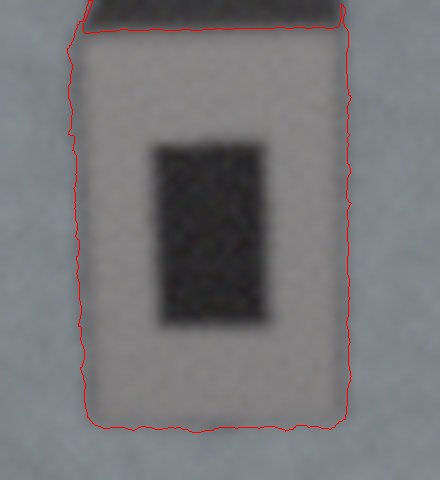

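```bash
python3 -m jog '[{"slide":[0,6,0],"roll":-0.6,"gripper":1},{"slide":[0,4,0],"roll":0,"gripper":1},{"slide":[10,0,1],"roll":0,"gripper":1},{"slide":[14,0,0],"roll":0,"gripper":1},{"slide":[14,0,0],"roll":0,"gripper":1},{"slide":[14,0,0],"roll":0,"gripper":1},{"slide":[14,0,0],"roll":0,"gripper":1},{"slide":[10,0,0],"roll":0,"gripper":1},{"slide":[0,0,0],"roll":0,"gripper":1},{"slide":[0,0,0],"roll":0,"gripper":1}]'; python3 - <<'E'
from h import *
st();print(rel([.522,-.3063,.026]))
E
```

```text
t: 2.75
position: [0.5261, -0.3351, 0.0412]
orientation: [0.704, 0.074, -0.702, 0.08]
contact_force: [1.0, -0.4, -0.7]
gripper_width: 0.0855
t 2.75 p [ 526.1 -335.1   41.2] yawY -77.5 x [ 0.003 -0.008 -1.   ] F [ 1.  -0.4 -0.7] T [-0.01 -0.01  0.02] w 85.5 j [-0.75  0.45  1.59 -0.    1.09  0.6 ]
[ 14.92731794 -29.10111842  -2.17817813]
```

I took the sign of y wrong, so I'm raising first and then correcting.

```bash
python3 -m jog '[{"slide":[-20,0,0],"roll":0,"gripper":1},{"slide":[-20,0,0],"roll":0,"gripper":1},{"slide":[-5,0,0],"roll":0,"gripper":1},{"slide":[0,-8,0],"roll":0,"gripper":1},{"slide":[0,-10,0],"roll":0,"gripper":1},{"slide":[0,-8,0],"roll":0,"gripper":1},{"slide":[0,-3,0],"roll":0,"gripper":1},{"slide":[0,0,0],"roll":0,"gripper":1},{"slide":[0,0,0],"roll":0,"gripper":1},{"slide":[0,0,0],"roll":0,"gripper":1}]'; python3 - <<'E'
from h import *
snapw("w3");st();print(rel([.522,-.3063,.026]))
print(rectfit("w3",(215,165,270,240),lambda c:(c[:,:,0].astype(int)-c[:,:,2]<9)&(c.max(2)>95),.056,8))
E
```

```text
t: 3.58
position: [0.5182, -0.3019, 0.0866]
orientation: [0.703, 0.075, -0.702, 0.08]
contact_force: [-0.5, -0.0, 0.9]
gripper_width: 0.0857
t 3.63 p [ 518.2 -301.9   86.5] yawY -77.45 x [ 0.002 -0.007 -1.   ] F [ 0.2 -0.2  0.4] T [ 0.01 -0.03  0.03] w 85.4 j [-0.72  0.35  1.64 -0.    1.15  0.63]
[60.56893192  4.65897876 -2.75240756]
(array([ 522.6685791 , -302.60153198]), [46.614437103271484, 21.930513381958008], np.float32(13.543702), 1600.375)
```

View pics/w3.png

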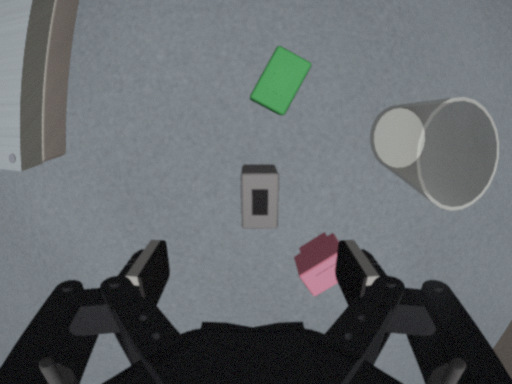

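The module is unmoved at (260,197); the crop box clipped it. Pink is at (319,262), close to the right finger only in this perspective. Descending.

```bash
python3 -m jog '[{"slide":[0,3.5,-2],"roll":0,"gripper":1},{"slide":[0,0,0],"roll":0,"gripper":1},{"slide":[10,0,0],"roll":0,"gripper":1},{"slide":[10,0,0],"roll":0,"gripper":1},{"slide":[10,0,0],"roll":0,"gripper":1},{"slide":[10,0,0],"roll":0,"gripper":1},{"slide":[8,0,0],"roll":0,"gripper":1},{"slide":[4,0,0],"roll":0,"gripper":1},{"slide":[0,0,0],"roll":0,"gripper":1},{"slide":[0,0,0],"roll":0,"gripper":1}]'; python3 - <<'E'
from h import *
snapw("w4");st();print(rel([.522,-.3063,.026]))
print(rectfit("w4",(215,165,320,270),lambda c:(c[:,:,0].astype(int)-c[:,:,2]<9)&(c.max(2)>95),.056,7))
E
```

```text
t: 4.47
position: [0.5196, -0.3057, 0.0256]
orientation: [-0.702, -0.075, 0.704, -0.078]
contact_force: [0.5, 0.0, 0.3]
gripper_width: 0.0855
t 4.52 p [ 519.6 -305.6   25.7] yawY -77.54 x [-0.001 -0.004 -1.   ] F [ 0.6 -0.2  1.1] T [0.05 0.03 0.03] w 85.4 j [-0.73  0.44  1.65 -0.    1.05  0.63]
[-0.3230703   1.16435359 -2.22011562]
(array([ 523.94970703, -305.86920166]), [45.38665008544922, 28.443763732910156], np.float32(12.81344), 3531.5204081632655)
```

View pics/w4.png

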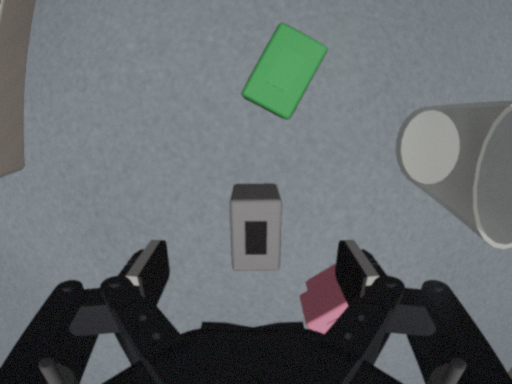

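View pics/w4_fit.png

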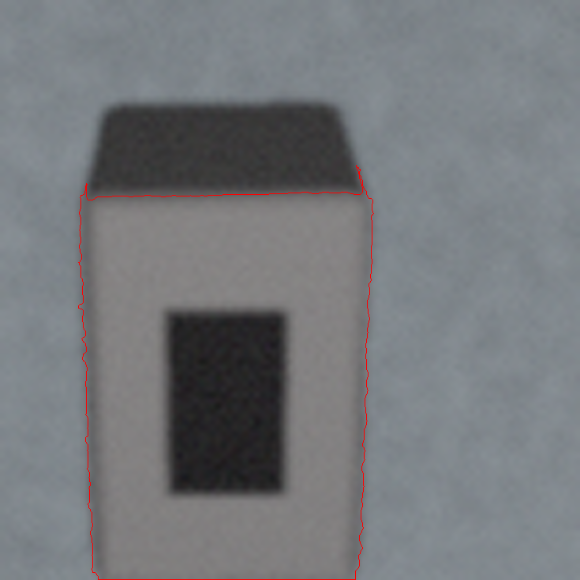

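```bash
python3 -m jog '[{"slide":[0,0,-3],"roll":0,"gripper":1},{"slide":[0,0,0],"roll":0,"gripper":1},{"slide":[0,0,0],"roll":0,"gripper":-1},{"slide":[0,0,0],"roll":0,"gripper":-1},{"slide":[0,0,0],"roll":0,"gripper":-1},{"slide":[0,0,0],"roll":0,"gripper":-1},{"slide":[0,0,0],"roll":0,"gripper":-1},{"slide":[0,0,0],"roll":0,"gripper":-1},{"slide":[0,0,0],"roll":0,"gripper":-1},{"slide":[0,0,0],"roll":0,"gripper":-1}]' 50; python3 - <<'E'
from h import *
snapw("w5");st()
E
```

```text
t: 5.35
position: [0.5248, -0.3063, 0.0288]
orientation: [0.704, 0.074, -0.702, 0.08]
contact_force: [-0.3, -0.7, -0.3]
gripper_width: -0.0001
t 5.4 p [ 524.8 -306.3   28.8] yawY -77.52 x [ 0.003 -0.008 -1.   ] F [ 0.1  0.3 -0.2] T [ 0.03 -0.    0.05] w -0.0 j [-0.72  0.44  1.64 -0.    1.05  0.63]
```

View pics/w5.png

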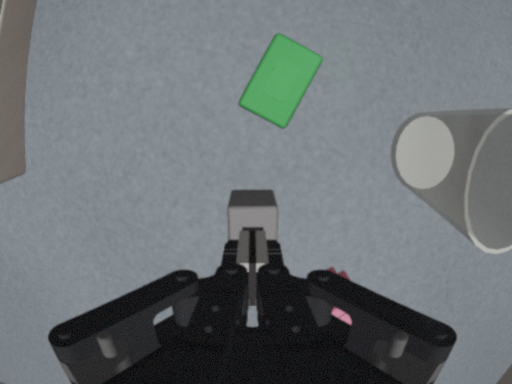

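The fingers shut on nothing (width 0) on the near side of the module, so a measurement is off. I'll check the projections.

```bash
python3 - <<'E'
from h import *
im,pose=load("w5");p,q=pose
R=Ro.from_quat(q).as_matrix()
print("tcp proj",proj("wrist",p,pose),"grasp",proj("wrist",p-R[:,0]*.0187,pose))
for n in("scene","side"):
    a=r.snapshot(n)[:,:,::-1];u=proj(n,p).round().astype(int);print(n,u, proj(n,[.523,-.306,.056]))
    x,y=u;c=a[max(0,y-60):y+60,max(0,x-70):x+70];cv2.imwrite(f"pics/{n}5.png",cv2.resize(c,None,fx=5,fy=5,interpolation=2)[:600])
E
```

```text
tcp proj [252.83748634 220.67645461] grasp [252.92266957 232.50037732]
scene [183 168] [182.05574261 163.00439935]
side [300 262] [299.82127399 254.98950845]
```

View pics/scene5.png

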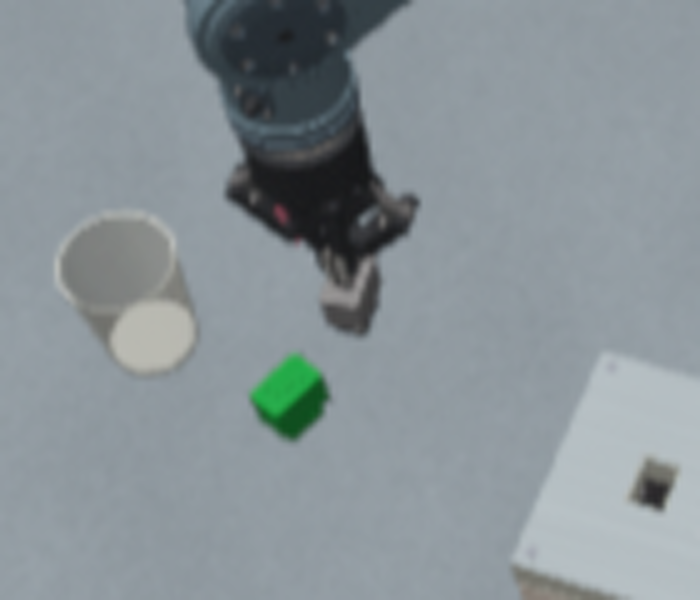

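View pics/side5.png

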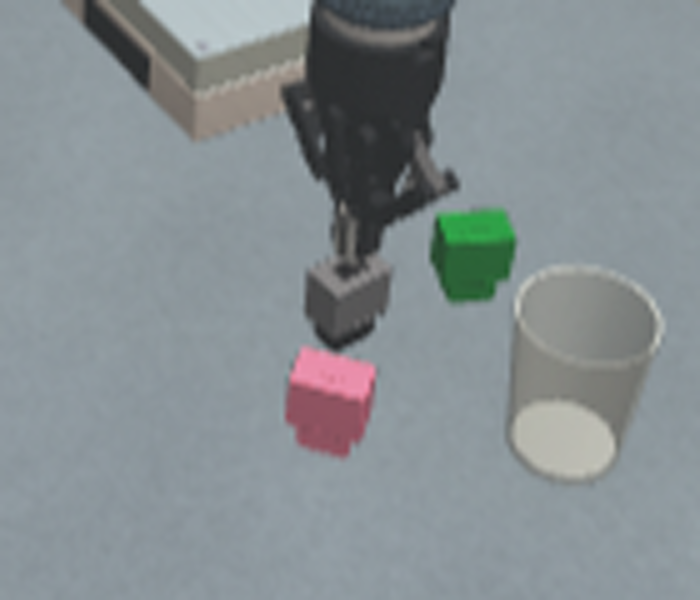

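```bash
python3 - <<'E'
from h import *
im,pose=load("w5");cv2.imwrite("pics/c5.png",cv2.resize(im[170:320,160:350],None,fx=4,fy=4,interpolation=2)[:600])
E
```

```text
(no output)
```

View pics/c5.png

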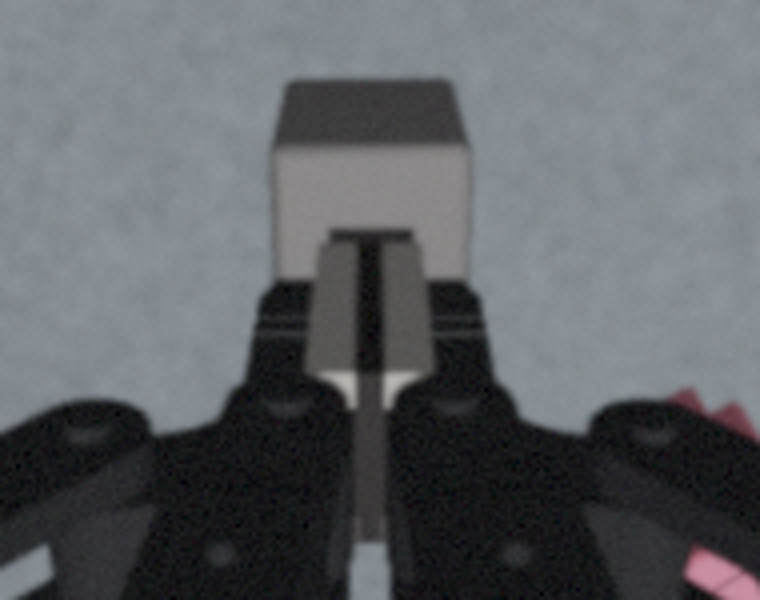

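```bash
python3 - <<'E'
from h import *
im,pose=load("w5");p,q=pose;R=Ro.from_quat(q).as_matrix()
def tri(L):
    A=np.zeros((3,3));b=np.zeros(3)
    for o,d in L:
        d=d/np.linalg.norm(d);M=np.eye(3)-np.outer(d,d);A+=M;b+=M@o
    return np.linalg.solve(A,b)
print(tri([ray("scene",(180,165)),ray("side",(299.6,257))]))
for k in(0,10,20,30,40):
    P=p-R[:,0]*k/1000;print(k,[proj("wrist",P+R[:,2]*e,pose).round(0).tolist() for e in(-.011,0,.011)],proj("scene",P).round(1),proj("side",P).round(1))
# module top & foot
print("module top",[proj("wrist",[.523+dx,-.306+dy,.056],pose).round(0).tolist() for dx,dy in((.022*.976,.005),(-.022*.976,-.005))])
E
```

```text
[ 0.52586065 -0.30940212  0.04855112]
0 [[253.0, 205.0], [253.0, 221.0], [253.0, 236.0]] [183.  167.6] [299.6 261.7]
10 [[253.0, 210.0], [253.0, 227.0], [253.0, 243.0]] [182.6 166.1] [299.9 259.2]
20 [[253.0, 216.0], [253.0, 233.0], [253.0, 250.0]] [182.1 164.5] [300.2 256.7]
30 [[253.0, 222.0], [253.0, 241.0], [253.0, 258.0]] [181.6 162.9] [300.4 254.1]
40 [[253.0, 230.0], [253.0, 249.0], [253.0, 267.0]] [181.2 161.3] [300.7 251.6]
module top [[252.0, 204.0], [252.0, 274.0]]
```

The tip seems well above the reported TCP. I'll lift clear and triangulate the shut fingertip against the bench.

```bash
python3 -m jog '[{"slide":[-15,0,0],"roll":0,"gripper":-1},{"slide":[-20,0,0],"roll":0,"gripper":-1},{"slide":[-20,0,0],"roll":0,"gripper":-1},{"slide":[-20,0,0],"roll":0,"gripper":-1},{"slide":[-5,0,0],"roll":0,"gripper":-1},{"slide":[0,0,0],"roll":0,"gripper":-1},{"slide":[0,0,0],"roll":0,"gripper":-1},{"slide":[0,0,0],"roll":0,"gripper":1},{"slide":[0,0,0],"roll":0,"gripper":1},{"slide":[0,0,0],"roll":0,"gripper":-1}]'; python3 - <<'E'
from h import *
st();p=r.state()["position"]
L=[]
for n in("scene","side"):
    a=r.snapshot(n)[:,:,::-1];u=proj(n,p);print(n,u)
    x,y=u.round().astype(int);c=a[y-40:y+40,x-50:x+50];c=cv2.resize(c,None,fx=7,fy=7,interpolation=2)
    cv2.drawMarker(c,tuple(((u-(x-50,y-40)+.5)*7).astype(int).tolist()),(0,0,255),0,15)
    L.append(c)
    cv2.imwrite(f"pics/{n}6.png",c)
snapw("w6");st()
E
```

```text
t: 6.33
position: [0.5216, -0.3034, 0.1059]
orientation: [-0.701, -0.076, 0.704, -0.077]
contact_force: [-0.3, -0.7, 0.1]
gripper_width: 0.014
t 6.33 p [ 521.6 -303.4  105.9] yawY -77.54 x [-0.004 -0.002 -1.   ] F [-0.3 -0.7  0.1] T [-0.   -0.02 -0.03] w 14.0 j [-0.72  0.34  1.61 -0.    1.2   0.63]
scene [180.43725093 154.77843277]
side [300.44398726 241.58196334]
t 6.48 p [ 521.7 -303.5  106.2] yawY -77.54 x [-0.004 -0.002 -1.   ] F [ 0.1 -0.4  0.6] T [-0.06  0.04 -0.03] w 0.3 j [-0.72  0.34  1.61 -0.    1.2   0.63]
```

View pics/scene6.png

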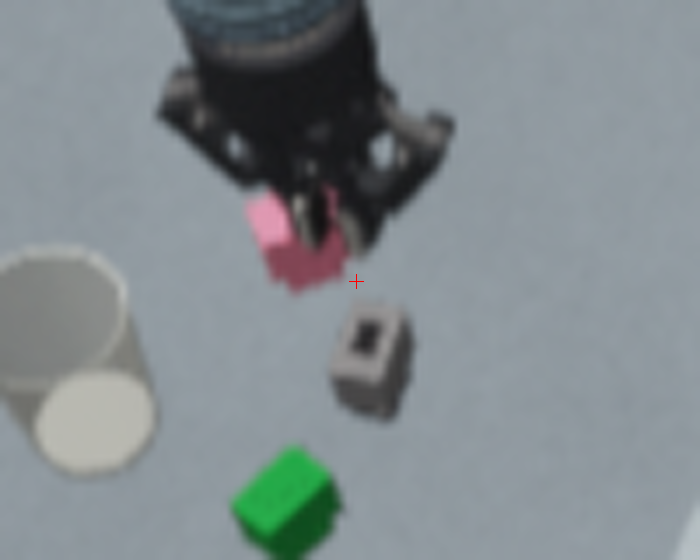

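View pics/side6.png

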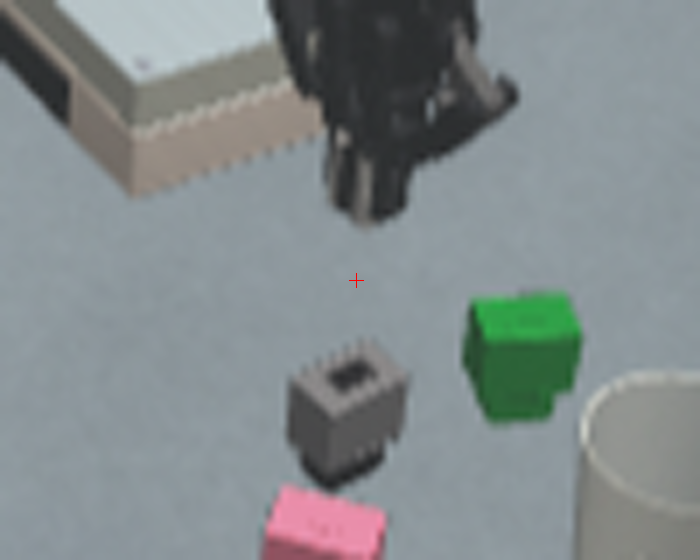

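View pics/w6.png

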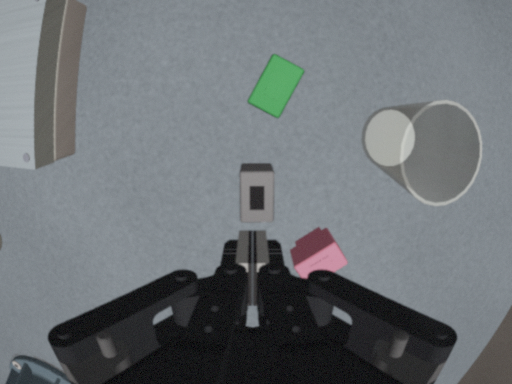

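The shut fingertips sit about 9 px above the red TCP marks: scene ~(338,245) against mark (356,281), side ~(370,218) against (356,281). So the true tip is roughly 35 mm behind the reported TCP. I'll quantify that.

```bash
python3 - <<'E'
from h import *
im,pose=load("w6");p,q=pose;R=Ro.from_quat(q).as_matrix()
p0=np.array([.5216,-.3034,.1059])
from scipy.optimize import least_squares
obs={"scene":np.array([177.9,149.6]),"side":np.array([302.4,232.6])}
f=lambda X:np.concatenate([proj(n,X)-o for n,o in obs.items()])
s=least_squares(f,p0);print(s.x,s.fun, "tool offs mm",R.T@(s.x-p0)*1000)
cv2.imwrite("pics/c6.png",cv2.resize(im[210:300,190:310],None,fx=6,fy=6,interpolation=2))
for k in(30,35,40):print(k,[proj("wrist",p-R[:,0]*k/1000+R[:,2]*e,pose).round(1).tolist() for e in(-.011,-.008,0)])
E
```

```text
[ 0.52436839 -0.30445621  0.13898324] [ 0.08195482 -0.04118881  0.07834592  0.01933159] tool offs mm [-33.09353071   1.64305765  -2.32359956]
30 [[253.0, 222.5], [253.0, 227.6], [253.0, 240.8]]
35 [[253.0, 226.1], [253.0, 231.3], [253.0, 244.9]]
40 [[253.1, 229.9], [253.1, 235.3], [253.0, 249.1]]
```

View pics/c6.png

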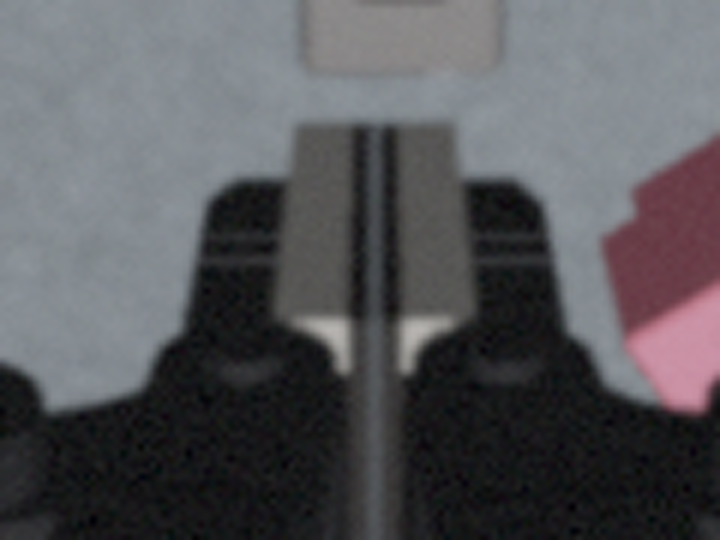

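```bash
python3 -m jog '[{"slide":[0,2.5,-1],"roll":0,"gripper":1},{"slide":[0,0,0],"roll":0,"gripper":1},{"slide":[0,0,0],"roll":0,"gripper":1},{"slide":[0,0,0],"roll":0,"gripper":1},{"slide":[10,0,0],"roll":0,"gripper":1},{"slide":[15,0,0],"roll":0,"gripper":1},{"slide":[15,0,0],"roll":0,"gripper":1},{"slide":[15,0,0],"roll":0,"gripper":1},{"slide":[10,0,0],"roll":0,"gripper":1},{"slide":[0,0,0],"roll":0,"gripper":1}]'; python3 - <<'E'
from h import *
st();print(rel([.523,-.306,-.009]))
E
```

```text
t: 7.32
position: [0.5235, -0.3065, 0.0365]
orientation: [-0.702, -0.076, 0.704, -0.078]
contact_force: [0.4, 0.2, 0.1]
gripper_width: 0.0856
t 7.32 p [ 523.5 -306.5   36.5] yawY -77.54 x [-0.003 -0.003 -1.   ] F [0.4 0.2 0.1] T [ 0.04 -0.02  0.03] w 85.6 j [-0.72  0.43  1.63 -0.    1.08  0.63]
[45.46672925 -0.66627948  0.23512292]
```

```bash
python3 -m jog '[{"slide":[8,0,0],"roll":0,"gripper":1},{"slide":[10,0,0],"roll":0,"gripper":1},{"slide":[10,0,0],"roll":0,"gripper":1},{"slide":[8,0,0],"roll":0,"gripper":1},{"slide":[4,0,0],"roll":0,"gripper":1},{"slide":[0,0,0],"roll":0,"gripper":1},{"slide":[0,0,0],"roll":0,"gripper":1},{"slide":[0,0,0],"roll":0,"gripper":1},{"slide":[0,0,0],"roll":0,"gripper":1},{"slide":[0,0,0],"roll":0,"gripper":1}]'; python3 - <<'E'
from h import *
im,_=snapw("w7");st();print(rel([.523,-.306,-.009]))
E
```

```text
t: 8.15
position: [0.5243, -0.3073, -0.0065]
orientation: [-0.702, -0.075, 0.704, -0.078]
contact_force: [-1.3, 0.5, 0.7]
gripper_width: 0.0854
t 8.2 p [ 524.4 -307.5   -6.4] yawY -77.54 x [-0.001 -0.004 -1.   ] F [0.  0.2 0.2] T [0.08 0.06 0.03] w 85.3 j [-0.72  0.5   1.64 -0.    1.    0.63]
[ 2.60674203 -1.75313488  1.08403753]
```

View pics/w7.png

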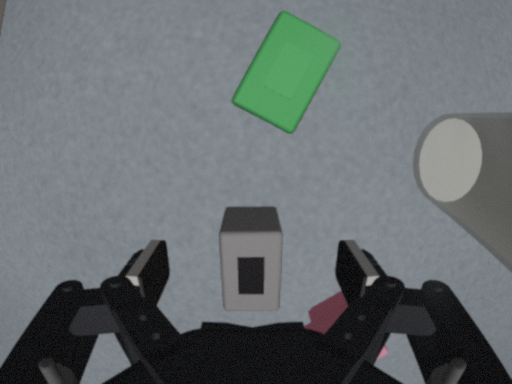

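The module at (251,260) is now between the fingers. Closing on it.

```bash
python3 -m jog '[{"slide":[2,0,0],"roll":0,"gripper":-1},{"slide":[0,0,0],"roll":0,"gripper":-1},{"slide":[0,0,0],"roll":0,"gripper":-1},{"slide":[0,0,0],"roll":0,"gripper":-1},{"slide":[0,0,0],"roll":0,"gripper":-1},{"slide":[0,0,0],"roll":0,"gripper":-1},{"slide":[0,0,0],"roll":0,"gripper":-1},{"slide":[0,0,0],"roll":0,"gripper":-1},{"slide":[0,0,0],"roll":0,"gripper":-1},{"slide":[0,0,0],"roll":0,"gripper":-1}]' 50; python3 - <<'E'
from h import *
im,_=snapw("w8");st()
cv2.imwrite("pics/c8.png",cv2.resize(im[170:330,150:350],None,fx=3.6,fy=3.6,interpolation=2))
E
```

```text
t: 9.03
position: [0.5252, -0.308, -0.0073]
orientation: [0.703, 0.075, -0.703, 0.079]
contact_force: [-0.1, -1.3, 0.9]
gripper_width: 0.0274
t 9.08 p [ 525.2 -308.    -7.2] yawY -77.53 x [ 0.001 -0.006 -1.   ] F [ 0.3 -0.   0.7] T [ 0.03  0.01 -0.  ] w 27.2 j [-0.72  0.5   1.64 -0.    0.99  0.63]
```

View pics/c8.png

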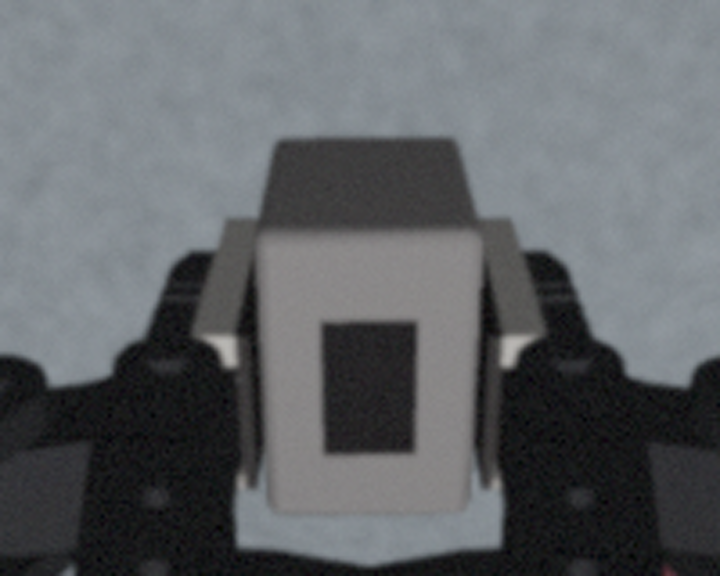

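The grip is square at 27.2 mm with the pads on the head's sides. Lifting 170 mm; the route to the socket goes over the unit and clear of the green block and the beaker.

```bash
python3 -m jog '[{"slide":[-10,0,0],"roll":0,"gripper":-1},{"slide":[-20,0,0],"roll":0,"gripper":-1},{"slide":[-20,0,0],"roll":0,"gripper":-1},{"slide":[-20,0,0],"roll":0,"gripper":-1},{"slide":[-20,0,0],"roll":0,"gripper":-1},{"slide":[-20,0,0],"roll":0,"gripper":-1},{"slide":[-20,0,0],"roll":0,"gripper":-1},{"slide":[-10,0,0],"roll":0,"gripper":-1},{"slide":[0,0,0],"roll":0,"gripper":-1},{"slide":[0,0,0],"roll":0,"gripper":-1}]'; python3 - <<'E'
from h import *
im,pose=snapw("w9");st()
print(rel([.585,-.09,.14]))
print(rectfit("w8",(215,228,290,316),lambda c:(c[:,:,0].astype(int)-c[:,:,2]<9)&(c.max(2)>95),.056,7))
print("tool pose at w8",load("w8")[1][0])
E
```

```text
t: 9.92
position: [0.5238, -0.306, 0.1423]
orientation: [-0.702, -0.075, 0.704, -0.078]
contact_force: [0.1, -0.1, -1.3]
gripper_width: 0.0275
t 9.97 p [ 523.8 -306.   142.1] yawY -77.53 x [-0.001 -0.004 -1.   ] F [-0.2  0.8 -0.5] T [-0.02 -0.02 -0.02] w 27.7 j [-0.72  0.3   1.57 -0.    1.27  0.63]
[   1.10315003 -197.71654144 -106.4359856 ]
(array([ 522.86663818, -307.69949341]), [43.76298522949219, 28.189725875854492], np.float32(12.351396), 4659.336734693878)
tool pose at w8 [ 0.5252249  -0.30801505 -0.00725593]
```

View pics/w9.png

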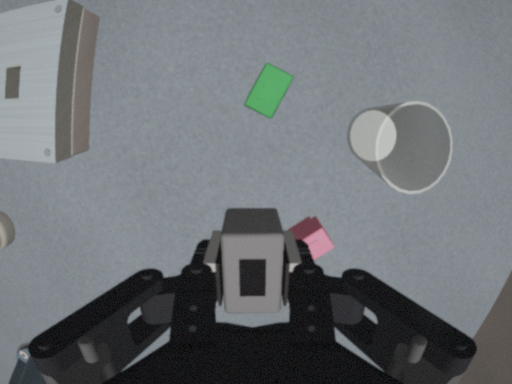

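View pics/w8_fit.png

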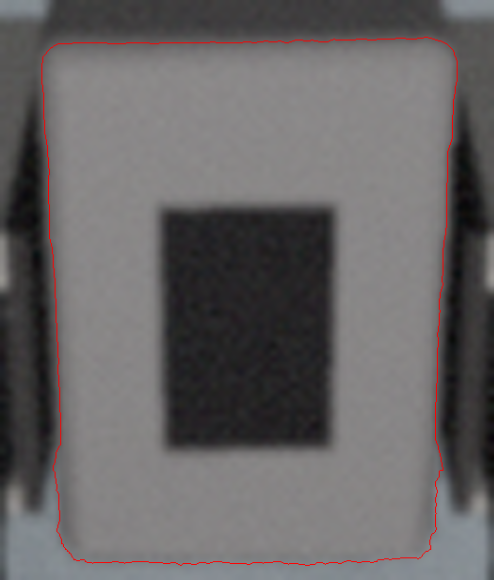

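```bash
python3 -m jog '[{"slide":[-2,-15,-2],"roll":0.7,"gripper":-1},{"slide":[-2,-26,-3],"roll":0.7,"gripper":-1},{"slide":[0,-30,-3],"roll":0.7,"gripper":-1},{"slide":[0,-32,-3],"roll":0.7,"gripper":-1},{"slide":[0,-32,-3],"roll":0.7,"gripper":-1},{"slide":[0,-32,-3],"roll":0.7,"gripper":-1},{"slide":[0,-32,-3],"roll":0.7,"gripper":-1},{"slide":[0,-25,-3],"roll":0.7,"gripper":-1},{"slide":[0,-15,-3],"roll":0.7,"gripper":-1},{"slide":[0,0,0],"roll":0,"gripper":-1}]'; python3 - <<'E'
from h import *
st();im,pose=snapw("w10");st()
E
```

```text
t: 10.8
position: [0.4991, -0.054, 0.1295]
orientation: [-0.698, -0.037, 0.715, -0.031]
contact_force: [-0.1, 0.0, -0.1]
gripper_width: 0.0274
t 10.8 p [499.1 -54.  129.5] yawY -84.51 x [-0.024  0.008 -1.   ] F [-0.1  0.  -0.1] T [ 0.01  0.02 -0.01] w 27.4 j [-0.34  0.11  1.83 -0.    1.23  1.13]
t 10.85 p [498.9 -55.  129.3] yawY -84.47 x [-0.025  0.007 -1.   ] F [ 0.4 -0.  -1.8] T [ 0.    0.01 -0.01] w 27.1 j [-0.35  0.11  1.83 -0.    1.23  1.13]
```

View pics/w10.png

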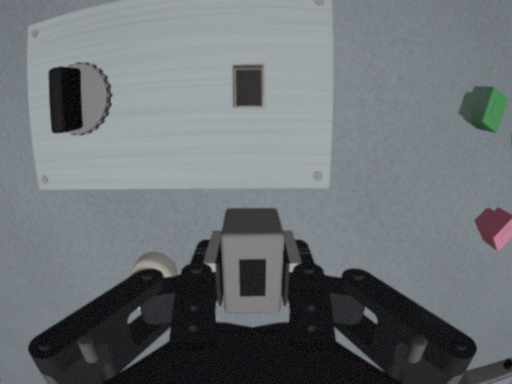

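The socket is at (249,86), the cap at (83,98) with its bar at (66,100), and the jar at (155,265). Measuring the socket, unit yaw and the module-in-tool offset.

```bash
python3 - <<'E'
from h import *
im,pose=load("w10")
for p in((249,86),(236,70),(240,66),(220,86)):print(p,im[p[1],p[0]])
f=lambda c:(c[:,:,0].astype(int)-c[:,:,2]<4)|(c.max(2)<110)
r1=rectfit("w10",(225,55,275,117),f,.08,8);print(r1)
h=lambda c:(c.max(2)<100)
# deck screws
P=[onz("wrist",p,.08,pose)[:2]*1000 for p in((318,176),(319,2),(35,34),(45,180))];print(np.array(P).round(1),np.mean(P,0))
for a,b in((0,3),(1,2)):
    d=P[b]-P[a];print(np.linalg.norm(d),np.degrees(np.arctan2(d[1],d[0]))-90)
R8=Ro.from_quat(load("w8")[1][1]).as_matrix();m=np.array([.522867,-.307699,.056])
print("mod in tool",R8.T@(m-load("w8")[1][0])*1000)
E
```

```text
(249, 86) [53 53 53]
(236, 70) [81 80 82]
(240, 66) [73 77 78]
(220, 86) [169 165 158]
(array([585.46392822, -41.60257721]), [37.23713302612305, 27.250595092773438], np.float32(6.5325394), 1662.7890625)
[[ 521.2 -103.7]
 [ 659.   -89. ]
 [ 634.1  159.2]
 [ 495.2  144.9]] [577.37112951  27.82594871]
249.970142192865 5.951183826073972
249.40385250396642 5.742305248996004
mod in tool [-63.25852834  -0.44464991   2.26559087]
```

View pics/w10_fit.png

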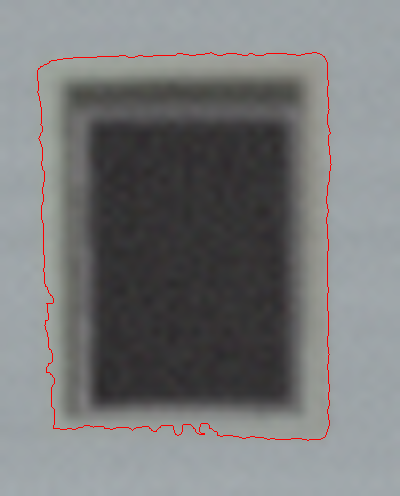

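```bash
cat >> h.py <<'E'
SOCK=np.array([.5852,-.0417]);OFF=np.array([-7.26,-.44,2.27])/1000
def foot(zfoot,sock=SOCK):
    s=r.state();R=Ro.from_quat(s["orientation"]).as_matrix();f=s["position"]+R@OFF
    print("foot",(f*1000).round(1),"move tool",(R.T@(np.array([*sock,zfoot])-f)*1000).round(1))
E
python3 - <<'E'
from h import *
foot(.13)
E
```

```text
foot [496.8 -54.9 136.6] move tool [  4.5  -4.5 -89.4]
```

```bash
python3 -m jog '[{"slide":[0,-1,-8],"roll":-0.3,"gripper":-1},{"slide":[0,-1,-14],"roll":0,"gripper":-1},{"slide":[0,-1,-14],"roll":0,"gripper":-1},{"slide":[0,-1,-14],"roll":0,"gripper":-1},{"slide":[0,0,-14],"roll":0,"gripper":-1},{"slide":[0,0,-10],"roll":0,"gripper":-1},{"slide":[0,0,-6],"roll":0,"gripper":-1},{"slide":[0,0,-3],"roll":0,"gripper":-1},{"slide":[0,0,0],"roll":0,"gripper":-1},{"slide":[0,0,0],"roll":0,"gripper":-1}]'; python3 - <<'E'
from h import *
st();im,pose=snapw("w11");st();foot(.13)
E
```

```text
t: 11.68
position: [0.5857, -0.0521, 0.1198]
orientation: [-0.695, -0.037, 0.717, -0.031]
contact_force: [0.3, -0.5, -0.2]
gripper_width: 0.0273
t 11.68 p [585.7 -52.1 119.8] yawY -84.53 x [-0.032  0.007 -0.999] F [ 0.3 -0.5 -0.2] T [-0.01 -0.04  0.01] w 27.3 j [-0.29  0.31  1.61 -0.    1.26  1.19]
t 11.73 p [585.6 -52.  119.8] yawY -84.53 x [-0.032  0.007 -0.999] F [-0.4 -0.3 -1.2] T [-0.06 -0.02 -0.03] w 27.4 j [-0.29  0.31  1.61 -0.    1.26  1.19]
foot [583.5 -51.9 127.2] move tool [ -2.8 -10.   -2.6]
```

View pics/w11.png

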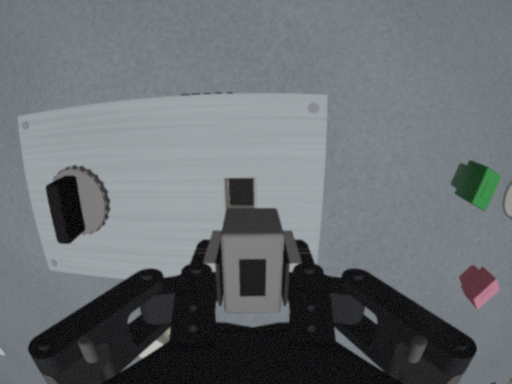

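```bash
python3 -m jog '[{"slide":[0,-4,-1],"roll":-0.3,"gripper":-1},{"slide":[0,-4,-1],"roll":0,"gripper":-1},{"slide":[0,-1.5,0],"roll":0,"gripper":-1},{"slide":[0,0,0],"roll":0,"gripper":-1},{"slide":[4,0,0],"roll":0,"gripper":-1},{"slide":[6,0,0],"roll":0,"gripper":-1},{"slide":[6,0,0],"roll":0,"gripper":-1},{"slide":[6,0,0],"roll":0,"gripper":-1},{"slide":[0,0,0],"roll":0,"gripper":-1},{"slide":[0,0,0],"roll":0,"gripper":-1}]'; python3 - <<'E'
from h import *
st();im,pose=snapw("w12");st();foot(.082)
cv2.imwrite("pics/c12.png",cv2.resize(im[140:330,150:350],None,fx=3,fy=3,interpolation=2))
for n in("scene","side"):
    a=r.snapshot(n)[:,:,::-1];u=proj(n,[*SOCK,.08]).round().astype(int);x,y=u
    cv2.imwrite(f"pics/{n}12.png",cv2.resize(a[y-40:y+30,x-50:x+50],None,fx=7,fy=7,interpolation=2))
E
```

```text
t: 12.57
position: [0.584, -0.0408, 0.0956]
orientation: [-0.695, -0.039, 0.718, -0.033]
contact_force: [0.7, 0.1, -1.1]
gripper_width: 0.0275
t 12.57 p [584.  -40.8  95.6] yawY -84.17 x [-0.033  0.007 -0.999] F [ 0.7  0.1 -1.1] T [-0.02 -0.02 -0.02] w 27.5 j [-0.27  0.33  1.63 -0.    1.21  1.2 ]
t 12.62 p [583.8 -40.8  95.5] yawY -84.18 x [-0.033  0.007 -0.999] F [-0.1 -0.1 -1.1] T [-0.   -0.08 -0.01] w 27.2 j [-0.27  0.33  1.63 -0.    1.21  1.2 ]
foot [581.7 -40.6 102.8] move tool [20.7  1.6 -4. ]
```

View pics/c12.png

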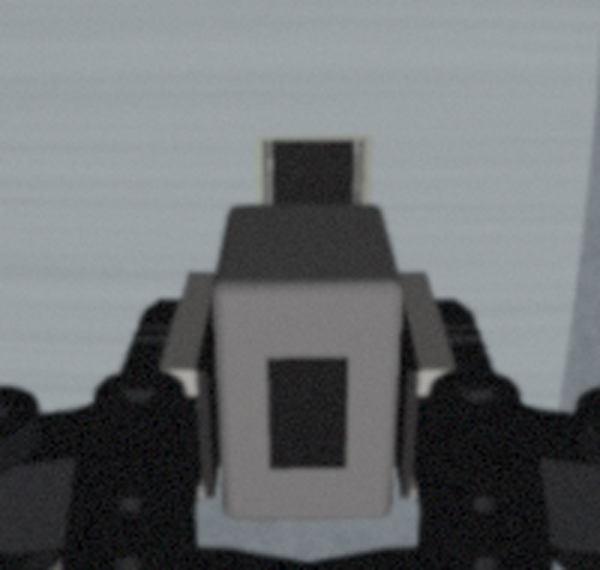

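View pics/scene12.png

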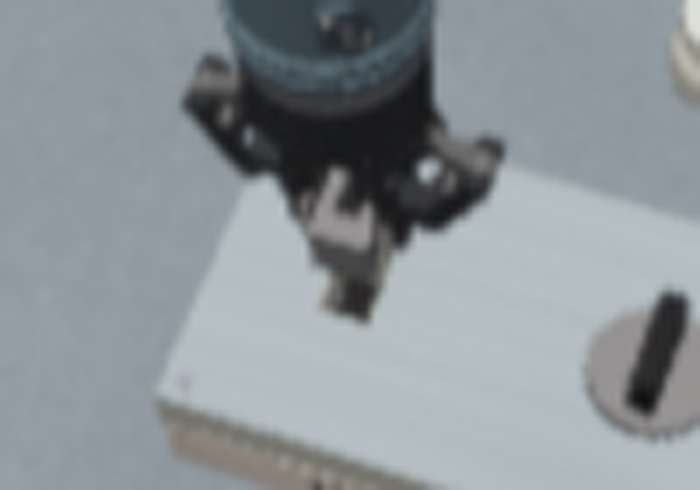

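View pics/side12.png

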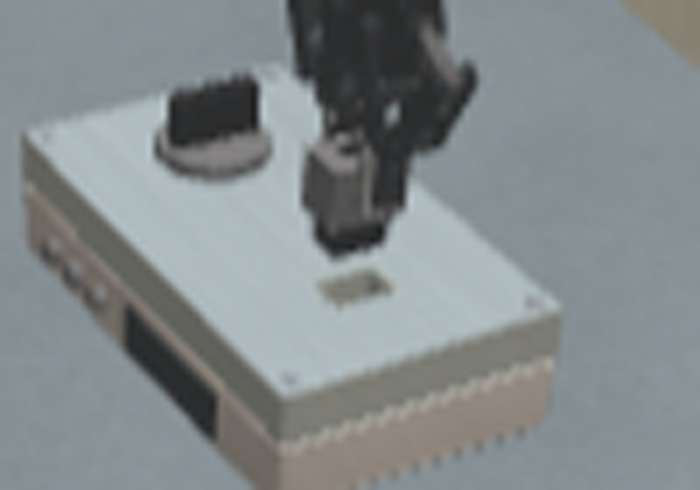

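Alignment looks good, with the socket slightly right by about 1.6 mm and ahead by 4 mm. Correcting, then lowering towards the rim.

```bash
python3 -m jog '[{"slide":[0,1.5,-2],"roll":0,"gripper":-1},{"slide":[0,0,-2],"roll":0,"gripper":-1},{"slide":[0,0,0],"roll":0,"gripper":-1},{"slide":[3,0,0],"roll":0,"gripper":-1},{"slide":[4,0,0],"roll":0,"gripper":-1},{"slide":[4,0,-0.3],"roll":0,"gripper":-1},{"slide":[4,0,0],"roll":0,"gripper":-1},{"slide":[0,0,0],"roll":0,"gripper":-1},{"slide":[0,0,0],"roll":0,"gripper":-1},{"slide":[0,0,0],"roll":0,"gripper":-1}]'; python3 - <<'E'
from h import *
st();foot(.076)
E
```

```text
t: 13.55
position: [0.5894, -0.0423, 0.0801]
orientation: [-0.695, -0.039, 0.717, -0.033]
contact_force: [-0.8, 0.3, 0.1]
gripper_width: 0.0275
t 13.55 p [589.4 -42.3  80.1] yawY -84.19 x [-0.031  0.007 -0.999] F [-0.8  0.3  0.1] T [ 0.01 -0.01  0.05] w 27.5 j [-0.27  0.36  1.63 -0.    1.18  1.2 ]
foot [587.3 -42.1  87.4] move tool [11.4 -0.5  1.7]
```

```bash
python3 -m jog '[{"slide":[0,-0.4,1.4],"roll":0,"gripper":-1},{"slide":[0,0,0],"roll":0,"gripper":-1},{"slide":[0,0,0],"roll":0,"gripper":-1},{"slide":[3,0,0],"roll":0,"gripper":-1},{"slide":[3,0,0],"roll":0,"gripper":-1},{"slide":[2,0,0],"roll":0,"gripper":-1},{"slide":[2,0,0],"roll":0,"gripper":-1},{"slide":[0,0,0],"roll":0,"gripper":-1},{"slide":[0,0,0],"roll":0,"gripper":-1},{"slide":[0,0,0],"roll":0,"gripper":-1}]'; python3 - <<'E'
from h import *
st();foot(.070);im,pose=snapw("w13")
cv2.imwrite("pics/c13.png",cv2.resize(im[140:330,150:350],None,fx=3,fy=3,interpolation=2))
a=r.snapshot("side")[:,:,::-1];x,y=proj("side",[*SOCK,.08]).round().astype(int)
cv2.imwrite("pics/side13.png",cv2.resize(a[y-40:y+30,x-50:x+50],None,fx=7,fy=7,interpolation=2))
E
```

```text
t: 14.38
position: [0.5876, -0.0419, 0.0693]
orientation: [-0.695, -0.039, 0.717, -0.033]
contact_force: [0.0, 0.2, -0.2]
gripper_width: 0.0273
t 14.38 p [587.6 -41.9  69.3] yawY -84.18 x [-0.031  0.006 -1.   ] F [ 0.   0.2 -0.2] T [-0.02 -0.07  0.01] w 27.3 j [-0.27  0.37  1.64 -0.    1.16  1.2 ]
foot [585.5 -41.7  76.6] move tool [6.6 0.  0.1]
```

View pics/c13.png

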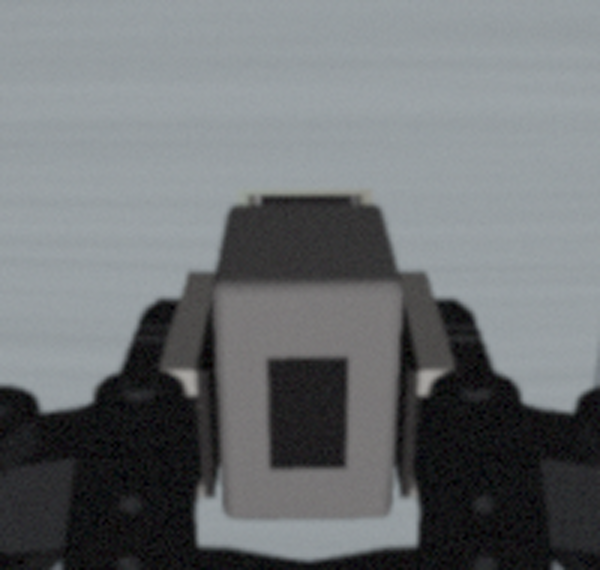

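View pics/side13.png

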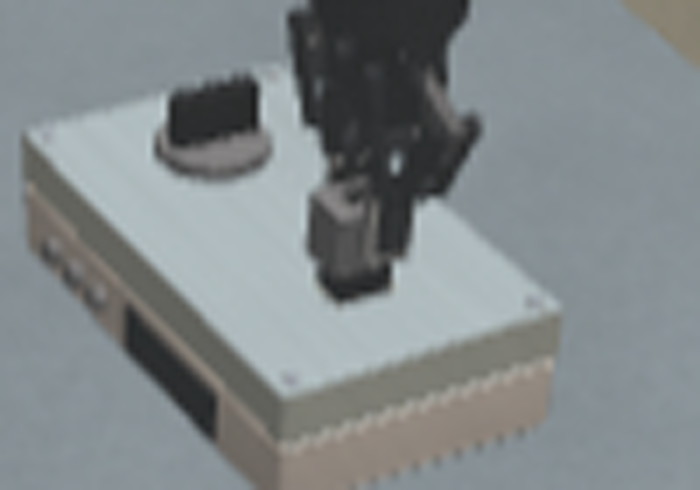

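The foot is centred and entering with no force. Pressing it down to home.

```bash
python3 -m jog '[{"slide":[3,0,0],"roll":0,"gripper":-1},{"slide":[3,0,-0.2],"roll":0,"gripper":-1},{"slide":[3,0,0],"roll":0,"gripper":-1},{"slide":[2,0,-0.2],"roll":0,"gripper":-1},{"slide":[2,0,0],"roll":0,"gripper":-1},{"slide":[1.5,0,0],"roll":0,"gripper":-1},{"slide":[0,0,0],"roll":0,"gripper":-1},{"slide":[0,0,0],"roll":0,"gripper":-1},{"slide":[0,0,0],"roll":0,"gripper":-1},{"slide":[0,0,0],"roll":0,"gripper":-1}]'; python3 - <<'E'
from h import *
st();foot(.060)
E
```

```text
t: 15.32
position: [0.5879, -0.0418, 0.0535]
orientation: [-0.696, -0.039, 0.717, -0.033]
contact_force: [-0.1, -0.2, -0.6]
gripper_width: 0.0271
t 15.32 p [587.9 -41.8  53.5] yawY -84.18 x [-0.03   0.006 -1.   ] F [-0.1 -0.2 -0.6] T [-0.01 -0.03 -0.02] w 27.1 j [-0.27  0.39  1.65 -0.    1.13  1.2 ]
foot [585.8 -41.7  60.9] move tool [ 0.9 -0.   0.6]
```

```bash
python3 -m jog '[{"slide":[1.5,0,0],"roll":0,"gripper":-1},{"slide":[1.5,0,0],"roll":0,"gripper":-1},{"slide":[1.5,0,0],"roll":0,"gripper":-1},{"slide":[1.5,0,0],"roll":0,"gripper":-1},{"slide":[0,0,0],"roll":0,"gripper":-1},{"slide":[0,0,0],"roll":0,"gripper":-1},{"slide":[0,0,0],"roll":0,"gripper":-1},{"slide":[0,0,0],"roll":0,"gripper":-1},{"slide":[0,0,0],"roll":0,"gripper":-1},{"slide":[0,0,0],"roll":0,"gripper":-1}]'; python3 - <<'E'
from h import *
st();foot(.060)
a=r.snapshot("side")[:,:,::-1];x,y=proj("side",[*SOCK,.08]).round().astype(int)
cv2.imwrite("pics/side14.png",cv2.resize(a[y-40:y+30,x-50:x+50],None,fx=7,fy=7,interpolation=2))
E
```

```text
t: 16.15
position: [0.5884, -0.042, 0.0537]
orientation: [-0.696, -0.039, 0.716, -0.034]
contact_force: [0.7, 0.4, -0.1]
gripper_width: 0.0271
t 16.15 p [588.4 -42.   53.7] yawY -84.14 x [-0.029  0.005 -1.   ] F [ 0.7  0.4 -0.1] T [ 0.04  0.03 -0.06] w 27.1 j [-0.27  0.39  1.65 -0.    1.13  1.2 ]
foot [586.3 -41.8  61. ] move tool [ 1.  -0.2  1.1]
```

View pics/side14.png

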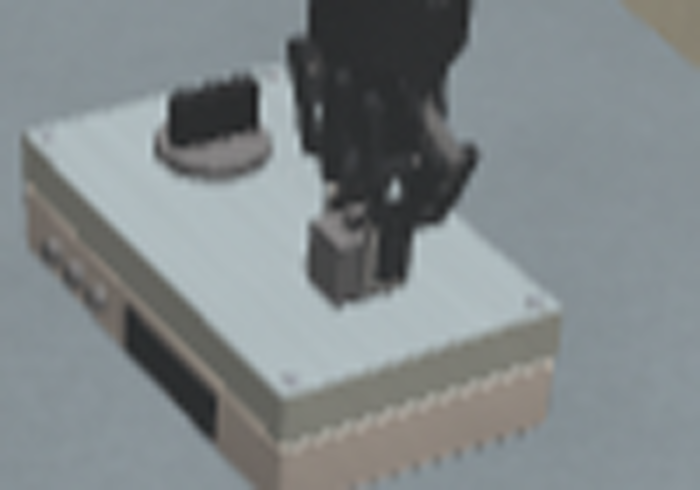

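It's bottomed: 6 mm commanded, no motion, head on the deck. Releasing, then backing off.

```bash
python3 -m jog '[{"slide":[0,0,0],"roll":0,"gripper":0},{"slide":[0,0,0],"roll":0,"gripper":0},{"slide":[0,0,0],"roll":0,"gripper":0.2},{"slide":[0,0,0],"roll":0,"gripper":0.2},{"slide":[-8,0,0],"roll":0,"gripper":0.2},{"slide":[-15,0,0],"roll":0,"gripper":0.2},{"slide":[-15,0,0],"roll":0,"gripper":0.2},{"slide":[-15,0,0],"roll":0,"gripper":0.2},{"slide":[-5,0,0],"roll":0,"gripper":0.2},{"slide":[0,0,0],"roll":0,"gripper":0.2}]'; python3 - <<'E'
from h import *
st();im,pose=snapw("w15")
cv2.imwrite("pics/c15.png",cv2.resize(im[140:330,150:350],None,fx=3,fy=3,interpolation=2))
a=r.snapshot("side")[:,:,::-1];x,y=proj("side",[*SOCK,.08]).round().astype(int)
cv2.imwrite("pics/side15.png",cv2.resize(a[y-40:y+30,x-50:x+50],None,fx=7,fy=7,interpolation=2))
E
```

```text
t: 17.03
position: [0.5896, -0.0422, 0.1152]
orientation: [-0.695, -0.039, 0.717, -0.034]
contact_force: [0.4, -0.4, -1.0]
gripper_width: 0.051
t 17.03 p [589.6 -42.2 115.2] yawY -84.14 x [-0.03   0.006 -1.   ] F [ 0.4 -0.4 -1. ] T [-0.03 -0.07 -0.02] w 51.0 j [-0.27  0.32  1.61 -0.    1.25  1.2 ]
```

View pics/w15.png

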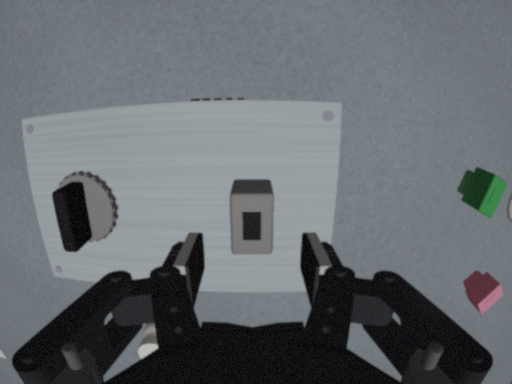

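View pics/side15.png

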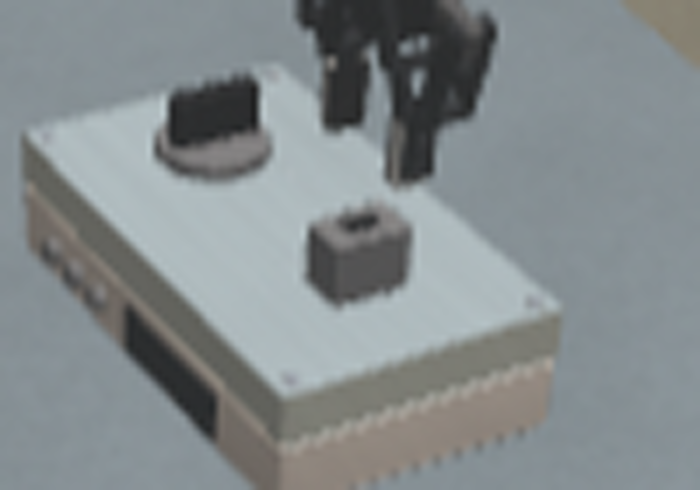

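The module stands in the socket with its head on the deck (side crop (358,255)). I'll check its top-face size at z = 116 mm, then find the cap.

```bash
python3 - <<'E'
from h import *
m=lambda c:(c[:,:,0].astype(int)-c[:,:,2]<3)&(c.max(2)>95)
print(rectfit("w15",(222,180,282,262),m,.116,7))
for z in(.112,.116,.120):print(z,rectfit("w15",(222,180,282,262),m,z,7)[1])
im,pose=load("w15")
P=[onz("wrist",p,.08,pose)[:2]*1000 for p in((328,116),(29,128),(58,268))];print(np.array(P).round(1))
c,R=None,None
# bar top mask at z=.12
f=lambda c:c.max(2)<70
print("bar",rectfit("w15",(40,165,125,260),f,.105,6))
st()
E
```

```text
(array([586.91046143, -41.63315582]), [42.54683303833008, 27.27755355834961], np.float32(6.5600266), 2429.0102040816328)
0.112 [43.51669692993164, 27.89931297302246]
0.116 [42.54683303833008, 27.27755355834961]
0.12 [41.57701873779297, 26.65578842163086]
[[660.3 -89. ]
 [635.9 160.3]
 [496.9 145.9]]
bar (array([569.21856689,  98.78069305]), [60.43411636352539, 32.75521469116211], np.float32(4.9946175), 1906.861111111111)
t 17.13 p [589.  -42.  113.8] yawY -84.14 x [-0.032  0.006 -0.999] F [-0.1  0.3  0.1] T [-0.06 -0.04 -0.02] w 50.8 j [-0.27  0.32  1.61 -0.    1.24  1.2 ]
```

View pics/w15_fit.png

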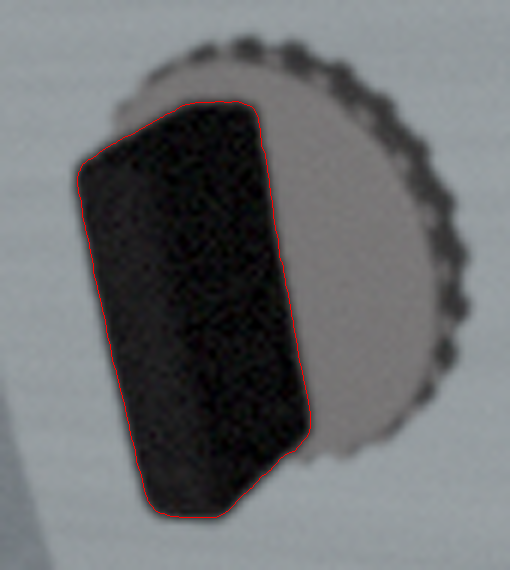

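The module is seated: its centre is (586.9,-41.6) against socket (585.2,-41.7), and the top size fits head-on-deck. Now over to the cap.

```bash
cat >> h.py <<'E'
def grasp(t,k=50):
    s=r.state();R=Ro.from_quat(s["orientation"]).as_matrix();g=s["position"]-R[:,0]*k/1000
    print("grasp",(g*1000).round(1),"move tool",(R.T@(np.asarray(t)-g)*1000).round(1))
E
python3 - <<'E'
from h import *
grasp([.571-.05,.098,.19])
E
```

```text
grasp [590.6 -42.3 163.8] move tool [ -23.1 -146.9   55.6]
```

```bash
python3 -m jog '[{"slide":[-15,0,2],"roll":0,"gripper":1},{"slide":[-15,-5,5],"roll":0,"gripper":1},{"slide":[0,-15,6],"roll":0,"gripper":1},{"slide":[0,-20,7],"roll":0,"gripper":1},{"slide":[0,-20,7],"roll":0,"gripper":1},{"slide":[0,-20,7],"roll":0,"gripper":1},{"slide":[0,-20,7],"roll":0,"gripper":1},{"slide":[0,-20,6],"roll":0,"gripper":1},{"slide":[0,-15,4],"roll":0,"gripper":1},{"slide":[0,0,0],"roll":0,"gripper":1}]'; python3 - <<'E'
from h import *
st();im,pose=snapw("w16");st()
E
```

```text
t: 17.97
position: [0.5119, 0.0973, 0.1342]
orientation: [-0.688, -0.04, 0.724, -0.03]
contact_force: [-0.3, -0.1, 0.4]
gripper_width: 0.0855
t 17.97 p [511.9  97.3 134.2] yawY -84.34 x [-0.051  0.011 -0.999] F [-0.3 -0.1  0.4] T [ 0.01 -0.02  0.02] w 85.5 j [-0.05  0.16  1.76  0.01  1.27  1.42]
t 18.02 p [512.1  96.3 134. ] yawY -84.33 x [-0.051  0.01  -0.999] F [ 0.1 -0.6 -0.3] T [-0.03 -0.07 -0.02] w 85.3 j [-0.05  0.16  1.76  0.01  1.27  1.42]
```

View pics/w16.png

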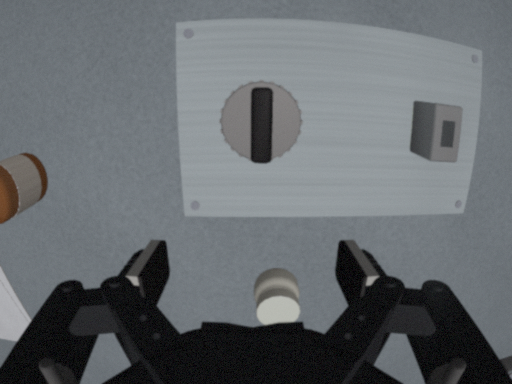

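The cap is at (262,122) with its bar vertical in the image, and the module is intact at (437,131). The tool has drifted about 3° in tilt on fast lateral moves, so I'll measure the cap and approach gently.

```bash
python3 - <<'E'
from h import *
im,pose=load("w16")
b=rectfit("w16",(235,75,290,175),lambda c:c.max(2)<70,.118,6);print("bar",b)
d=rectfit("w16",(205,70,320,175),lambda c:(c[:,:,0].astype(int)-c[:,:,2]<5),.09,5);print("disc",d)
P=[onz("wrist",p,.08,pose)[:2]*1000 for p in((188,33),(195,205),(458,203),(474,59))];print(np.array(P).round(1),np.mean(P,0))
for i,j in((0,1),(3,2)):
  v=P[i]-P[j];print(np.degrees(np.arctan2(v[1],v[0])))
a=np.radians(5.8);print("port",np.mean(P,0)+70*np.array([-np.sin(a),np.cos(a)]))
grasp([.571,.098,.19])
E
```

```text
bar (array([571.34143066,  98.03437042]), [49.034812927246094, 13.535846710205078], np.float32(5.2126927), 1517.0277777777778)
disc (array([571.4909668 ,  98.00398254]), [61.096275329589844, 61.03782653808594], np.float32(131.29631), 5083.78)
[[ 635.2  159.9]
 [ 496.   145.3]
 [ 522.1 -103. ]
 [ 660.   -88.4]] [578.29224695  28.45741528]
5.96806540479165
6.044272127556212
port [571.21830615  98.0990649 ]
grasp [514.6  95.8 183.9] move tool [ -8.9   3.3 -55.9]
```

View pics/w16_fit.png

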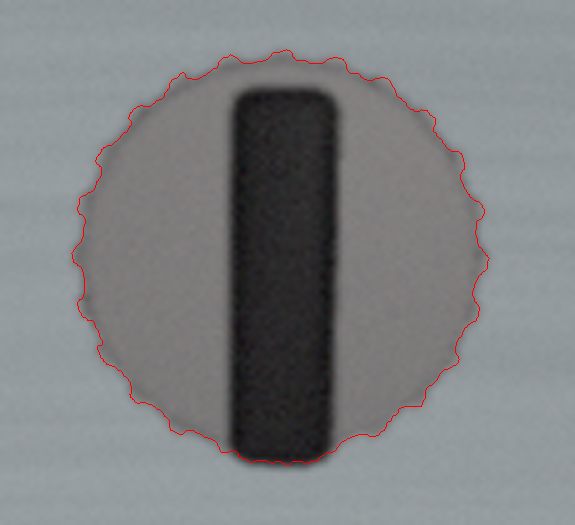

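```bash
python3 -m jog '[{"slide":[0,2,-3],"roll":0.4,"gripper":1},{"slide":[0,1,-5],"roll":0,"gripper":1},{"slide":[0,0,-6],"roll":0,"gripper":1},{"slide":[0,0,-6],"roll":0,"gripper":1},{"slide":[0,0,-6],"roll":0,"gripper":1},{"slide":[0,0,-6],"roll":0,"gripper":1},{"slide":[0,0,-6],"roll":0,"gripper":1},{"slide":[0,0,-6],"roll":0,"gripper":1},{"slide":[0,0,-5],"roll":0,"gripper":1},{"slide":[0,0,-3],"roll":0,"gripper":1}]'; python3 - <<'E'
from h import *
st();grasp([.5713,.098,.15])
E
```

```text
t: 18.85
position: [0.5704, 0.0946, 0.1283]
orientation: [-0.688, -0.035, 0.725, -0.027]
contact_force: [-0.2, 0.2, 0.1]
gripper_width: 0.0853
t 18.85 p [570.4  94.6 128.3] yawY -85.03 x [-0.053  0.009 -0.999] F [-0.2  0.2  0.1] T [ 0.01 -0.07  0.02] w 85.3 j [-0.05  0.29  1.61  0.01  1.29  1.44]
grasp [573.1  94.1 178.2] move tool [28.3 -3.6 -0. ]
```

Testing whether a slow-up, fast-down cycle takes out the tilt.

```bash
python3 -m jog '[{"slide":[-8,-1,0],"roll":0,"gripper":1},{"slide":[-12,-1,0],"roll":0,"gripper":1},{"slide":[-12,-1,0],"roll":0,"gripper":1},{"slide":[-12,0,0],"roll":0,"gripper":1},{"slide":[-12,0,0],"roll":0,"gripper":1},{"slide":[-5,0,0],"roll":0,"gripper":1},{"slide":[25,0,0],"roll":0,"gripper":1},{"slide":[30,0,0],"roll":0,"gripper":1},{"slide":[0,0,0],"roll":0,"gripper":1},{"slide":[0,0,0],"roll":0,"gripper":1}]'; python3 - <<'E'
from h import *
st();grasp([.5713,.098,.15])
E
```

```text
t: 19.68
position: [0.5751, 0.0989, 0.149]
orientation: [-0.693, -0.035, 0.72, -0.028]
contact_force: [1.1, 0.6, 0.9]
gripper_width: 0.0851
t 19.68 p [575.1  98.9 149. ] yawY -84.93 x [-0.039  0.009 -0.999] F [1.1 0.6 0.9] T [-0.04 -0.    0.06] w 85.1 j [-0.04  0.27  1.59  0.01  1.31  1.44]
grasp [577.   98.5 198.9] move tool [49.1  0.6  3.9]
```

```bash
python3 -m jog '[{"slide":[-8,0,1],"roll":0,"gripper":1},{"slide":[-12,0,1],"roll":0,"gripper":1},{"slide":[-12,0,1],"roll":0,"gripper":1},{"slide":[-12,0,1],"roll":0,"gripper":1},{"slide":[-12,0,0],"roll":0,"gripper":1},{"slide":[-5,0,0],"roll":0,"gripper":1},{"slide":[32,0,0],"roll":0,"gripper":1},{"slide":[40,0,0],"roll":0,"gripper":1},{"slide":[10,0,0],"roll":0,"gripper":1},{"slide":[0,0,0],"roll":0,"gripper":1}]'; python3 - <<'E'
from h import *
st();grasp([.5713,.098,.11])
E
```

```text
t: 20.52
position: [0.5806, 0.0986, 0.1541]
orientation: [-0.703, -0.035, 0.71, -0.029]
contact_force: [0.3, -0.6, -0.6]
gripper_width: 0.0854
t 20.52 p [580.6  98.6 154.1] yawY -84.88 x [-0.011  0.008 -1.   ] F [ 0.3 -0.6 -0.6] T [ 0.   -0.    0.01] w 85.4 j [-0.04  0.26  1.6   0.01  1.29  1.44]
grasp [581.1  98.2 204.1] move tool [94.2  0.1  8.9]
```

The tilt is down to 0.6°. Descending on the bar.

```bash
python3 -m jog '[{"slide":[4,0,2],"roll":0,"gripper":1},{"slide":[8,0,2],"roll":0,"gripper":1},{"slide":[8,0,2],"roll":0,"gripper":1},{"slide":[8,0,2],"roll":0,"gripper":1},{"slide":[8,0,1],"roll":0,"gripper":1},{"slide":[8,0,0],"roll":0,"gripper":1},{"slide":[8,0,0],"roll":0,"gripper":1},{"slide":[6,0,0],"roll":0,"gripper":1},{"slide":[3,0,0],"roll":0,"gripper":1},{"slide":[0,0,0],"roll":0,"gripper":1}]'; python3 - <<'E'
from h import *
st();grasp([.5713,.098,.112]);im,p=snapw("w17")
print(rectfit("w17",(180,120,320,290),lambda c:c.max(2)<70,.118,4))
E
```

```text
t: 21.35
position: [0.5732, 0.0981, 0.0936]
orientation: [-0.705, -0.034, 0.708, -0.029]
contact_force: [-0.3, 0.7, 0.2]
gripper_width: 0.0855
t 21.35 p [573.2  98.1  93.6] yawY -84.87 x [-0.005  0.008 -1.   ] F [-0.3  0.7  0.2] T [-0.07  0.02 -0.05] w 85.5 j [-0.04  0.31  1.67  0.01  1.17  1.44]
grasp [573.5  97.7 143.6] move tool [31.6 -0.2  2. ]
(array([574.86071777,  98.4008255 ]), [55.764713287353516, 13.713330268859863], np.float32(5.1315265), 2017.03125)
```

View pics/w17.png

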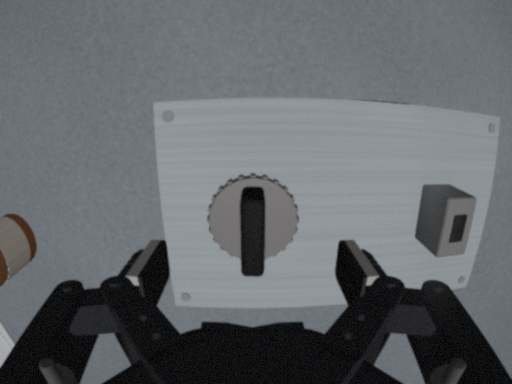

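```bash
python3 -m jog '[{"slide":[4,0,1],"roll":0,"gripper":1},{"slide":[7,0,1],"roll":0,"gripper":1},{"slide":[7,0,0],"roll":0,"gripper":1},{"slide":[6,0,0],"roll":0,"gripper":1},{"slide":[4,0,0],"roll":0,"gripper":1},{"slide":[1,0,0],"roll":0,"gripper":1},{"slide":[0,0,0],"roll":0,"gripper":1},{"slide":[0,0,0],"roll":0,"gripper":1},{"slide":[0,0,0],"roll":0,"gripper":-0.3},{"slide":[0,0,0],"roll":0,"gripper":-0.3}]' 60; python3 - <<'E'
from h import *
st();grasp([.5713,.098,.112]);im,p=snapw("w18")
E
```

```text
t: 22.23
position: [0.572, 0.0981, 0.0627]
orientation: [-0.706, -0.034, 0.707, -0.029]
contact_force: [-0.7, -0.3, -0.2]
gripper_width: 0.0642
t 22.23 p [572.   98.1  62.7] yawY -84.87 x [-0.003  0.008 -1.   ] F [-0.7 -0.3 -0.2] T [ 0.02 -0.02 -0.02] w 64.2 j [-0.04  0.34  1.69  0.01  1.11  1.44]
grasp [572.1  97.7 112.7] move tool [ 0.7 -0.4  0.8]
```

View pics/w18.png

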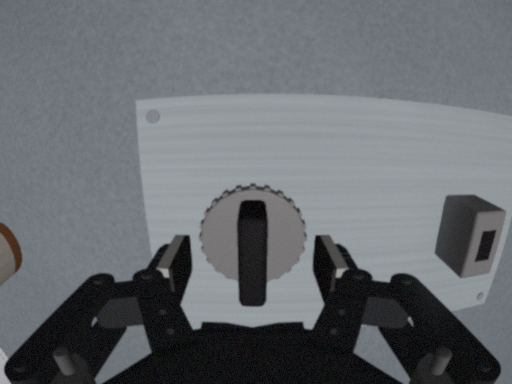

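The fingers are either side of the bar at (252,252). Closing.

```bash
python3 -m jog '[{"slide":[0,0,0.7],"roll":0,"gripper":-1},{"slide":[0,0,0],"roll":0,"gripper":-1},{"slide":[0,0,0],"roll":0,"gripper":-1},{"slide":[0,0,0],"roll":0,"gripper":-1},{"slide":[0,0,0],"roll":0,"gripper":-1},{"slide":[0,0,0],"roll":0,"gripper":-1},{"slide":[0,0,0],"roll":0,"gripper":-1},{"slide":[0,0,0],"roll":0,"gripper":-1},{"slide":[0,0,0],"roll":0,"gripper":-1},{"slide":[0,0,0],"roll":0,"gripper":-1}]' 60; python3 - <<'E'
from h import *
st();im,p=snapw("w19")
cv2.imwrite("pics/c19.png",cv2.resize(im[160:330,150:350],None,fx=3.4,fy=3.4,interpolation=2))
E
```

```text
t: 23.12
position: [0.572, 0.098, 0.0638]
orientation: [-0.706, -0.034, 0.707, -0.029]
contact_force: [-1.3, -0.3, -0.0]
gripper_width: 0.0127
t 23.12 p [572.   98.   63.8] yawY -84.87 x [-0.001  0.007 -1.   ] F [-1.3 -0.3 -0. ] T [-0.    0.04  0.05] w 12.7 j [-0.04  0.34  1.7   0.01  1.11  1.44]
```

View pics/c19.png

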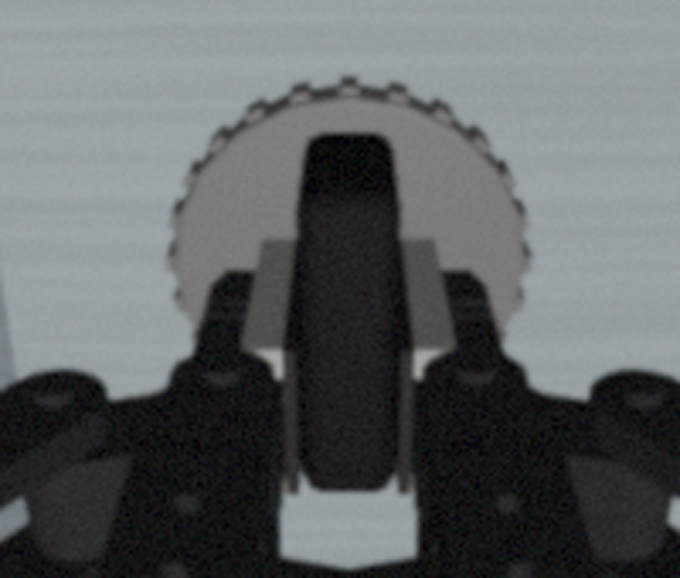

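The bar is gripped at 12.7 mm. Trying one way (+roll), gently.

```bash
python3 -m jog '[{"slide":[0,0,0],"roll":1,"gripper":-1},{"slide":[0,0,0],"roll":2,"gripper":-1},{"slide":[0,0,0],"roll":2,"gripper":-1},{"slide":[0,0,0],"roll":2,"gripper":-1},{"slide":[0,0,0],"roll":2,"gripper":-1},{"slide":[0,0,0],"roll":2,"gripper":-1},{"slide":[0,0,0],"roll":2,"gripper":-1},{"slide":[0,0,0],"roll":2,"gripper":-1},{"slide":[0,0,0],"roll":2,"gripper":-1},{"slide":[0,0,0],"roll":2,"gripper":-1}]'; python3 - <<'E'
from h import *
st()
E
```

```text
t: 24.0
position: [0.5724, 0.0977, 0.0639]
orientation: [0.702, -0.084, -0.702, -0.085]
contact_force: [0.2, -0.4, 0.5]
gripper_width: 0.0128
t 24.0 p [572.4  97.7  63.9] yawY -103.73 x [ 0.001  0.    -1.   ] F [ 0.2 -0.4  0.5] T [ 0.12 -0.08  2.99] w 12.8 j [-0.04  0.34  1.69  0.    1.1   1.77]
```

```bash
python3 - <<'E'
from h import *
st();im,p=snapw("w20")
cv2.imwrite("pics/c20.png",cv2.resize(im[160:330,150:350],None,fx=3.4,fy=3.4,interpolation=2));st()
E
```

```text
t 24.0 p [572.4  97.7  63.9] yawY -103.73 x [ 0.001  0.    -1.   ] F [ 0.2 -0.4  0.5] T [ 0.12 -0.08  2.99] w 12.8 j [-0.04  0.34  1.69  0.    1.1   1.77]
t 24.05 p [572.4  97.7  63.9] yawY -103.83 x [ 0.001  0.    -1.   ] F [ 0.5 -0.3 -0.5] T [-0.04 -0.08  2.8 ] w 12.7 j [-0.04  0.34  1.69  0.    1.1   1.78]
```

View pics/c20.png

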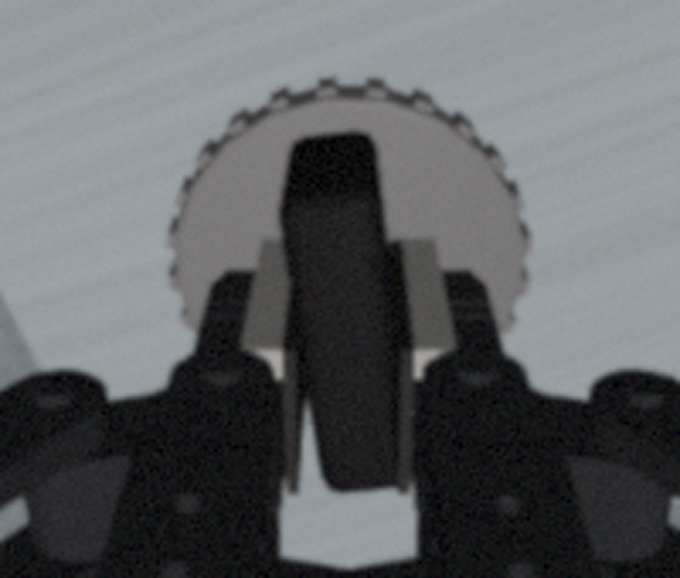

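With +roll (clockwise from above) the bar twisted ~9° inside the pads at a torque of 3 N·m, so that's the hard stop and the wrong way. Turning the other way.

```bash
python3 -m jog '[{"slide":[0,0,0],"roll":-3,"gripper":-1},{"slide":[0,0,0],"roll":-5,"gripper":-1},{"slide":[0,0,0],"roll":-5,"gripper":-1},{"slide":[0,0,0],"roll":-5,"gripper":-1},{"slide":[0,0,0],"roll":-5,"gripper":-1},{"slide":[0,0,0],"roll":-5,"gripper":-1},{"slide":[0,0,0],"roll":-5,"gripper":-1},{"slide":[0,0,0],"roll":-5,"gripper":-1},{"slide":[0,0,0],"roll":-5,"gripper":-1},{"slide":[0,0,0],"roll":0,"gripper":-1}]'; python3 - <<'E'
from h import *
st();im,p=snapw("w21")
cv2.imwrite("pics/c21.png",cv2.resize(im[160:330,150:350],None,fx=3.4,fy=3.4,interpolation=2))
E
```

```text
t: 24.88
position: [0.5728, 0.0988, 0.0638]
orientation: [0.682, 0.19, -0.68, 0.189]
contact_force: [-0.0, -0.8, -0.5]
gripper_width: 0.0129
t 24.88 p [572.8  98.8  63.8] yawY -58.93 x [ 0.002  0.003 -1.   ] F [-0.  -0.8 -0.5] T [-0.11 -0.03  0.02] w 12.9 j [-0.03  0.34  1.69  0.    1.1   0.99]
```

View pics/c21.png

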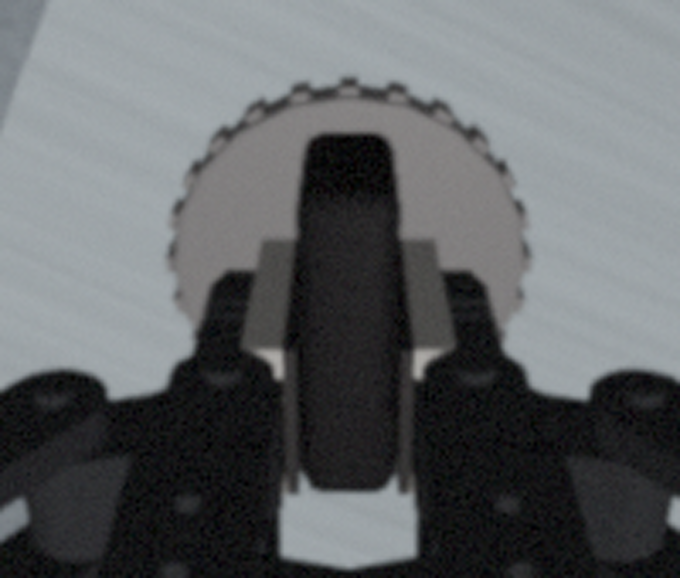

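It turns freely this way, with no torque and the bar realigned, now 26° past the start. Continuing.

```bash
python3 -m jog '[{"slide":[0,0,0],"roll":-3,"gripper":-1},{"slide":[0,0,0],"roll":-5,"gripper":-1},{"slide":[0,0,0],"roll":-5,"gripper":-1},{"slide":[0,0,0],"roll":-5,"gripper":-1},{"slide":[0,0,0],"roll":-5,"gripper":-1},{"slide":[0,0,0],"roll":-5,"gripper":-1},{"slide":[0,0,0],"roll":-5,"gripper":-1},{"slide":[0,0,0],"roll":-5,"gripper":-1},{"slide":[0,0,0],"roll":-2,"gripper":-1},{"slide":[0,0,0],"roll":-2,"gripper":-1}]'; python3 - <<'E'
from h import *
st();im,p=snapw("w22")
cv2.imwrite("pics/c22.png",cv2.resize(im[160:330,150:350],None,fx=3.4,fy=3.4,interpolation=2))
E
```

```text
t: 25.77
position: [0.5712, 0.0999, 0.0639]
orientation: [0.571, 0.42, -0.569, 0.416]
contact_force: [2.5, -0.3, -2.5]
gripper_width: 0.0127
t 25.77 p [571.2  99.9  63.9] yawY -17.48 x [-0.002  0.006 -1.   ] F [ 2.5 -0.3 -2.5] T [-0.   -0.43 -0.09] w 12.7 j [-0.04  0.34  1.7   0.01  1.11  0.27]
```

View pics/c22.png

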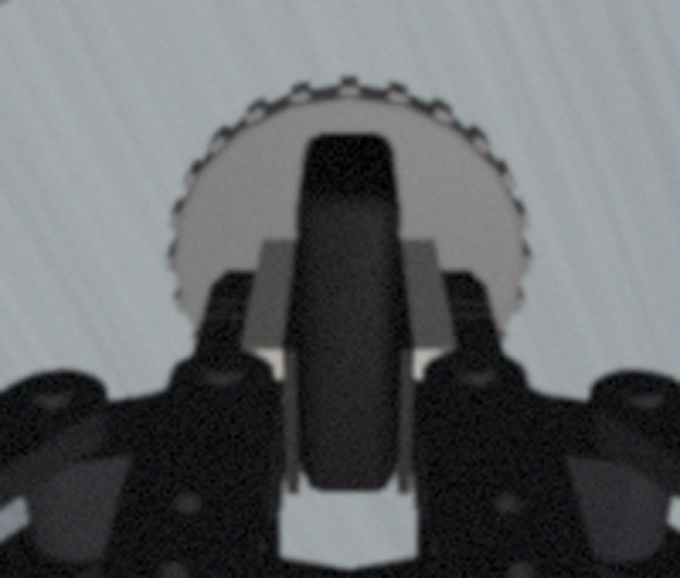

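```bash
python3 -m jog '[{"slide":[0,0,0],"roll":-2,"gripper":-1},{"slide":[0,0,0],"roll":-2,"gripper":-1},{"slide":[0,0,0],"roll":-2,"gripper":-1},{"slide":[0,0,0],"roll":-1,"gripper":-1},{"slide":[0,0,0],"roll":0,"gripper":-1},{"slide":[0,0,0],"roll":0,"gripper":-1},{"slide":[-2,0,0],"roll":0,"gripper":-1},{"slide":[-2,0,0],"roll":0,"gripper":-1},{"slide":[-2,0,0],"roll":0,"gripper":-1},{"slide":[0,0,0],"roll":0,"gripper":-1}]'; python3 - <<'E'
from h import *
st();im,p=snapw("w23")
cv2.imwrite("pics/c23.png",cv2.resize(im[160:330,150:350],None,fx=3.4,fy=3.4,interpolation=2))
E
```

```text
t: 26.65
position: [0.5721, 0.1, 0.0639]
orientation: [0.553, 0.447, -0.548, 0.441]
contact_force: [-1.4, 0.2, 9.5]
gripper_width: 0.0127
t 26.65 p [572.1 100.   63.9] yawY -12.15 x [ 0.     0.011 -1.   ] F [-1.4  0.2  9.5] T [ 0.09  0.24 -0.83] w 12.7 j [-0.04  0.34  1.7   0.01  1.11  0.17]
```

View pics/c23.png

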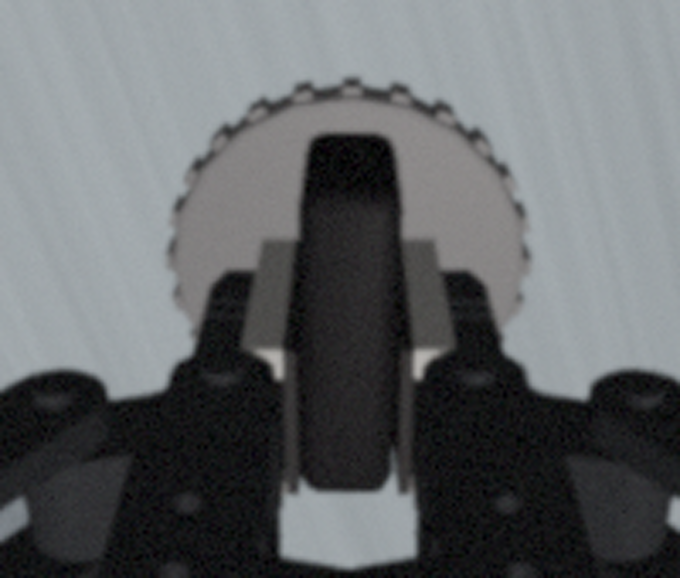

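It's at +72.7° with a small stop torque, and 2 mm pulls don't lift it. Pushing a bit further against the stop, then a firmer pull.

```bash
python3 -m jog '[{"slide":[0,0,0],"roll":-2.5,"gripper":-1},{"slide":[0,0,0],"roll":-2.5,"gripper":-1},{"slide":[0,0,0],"roll":-2.5,"gripper":-1},{"slide":[0,0,0],"roll":0,"gripper":-1},{"slide":[-4,0,0],"roll":0,"gripper":-1},{"slide":[-5,0,0],"roll":0,"gripper":-1},{"slide":[-6,0,0],"roll":0,"gripper":-1},{"slide":[-6,0,0],"roll":0,"gripper":-1},{"slide":[-6,0,0],"roll":0,"gripper":-1},{"slide":[-6,0,0],"roll":0,"gripper":-1}]'; python3 - <<'E'
from h import *
st();im,p=snapw("w24")
cv2.imwrite("pics/c24.png",cv2.resize(im[160:330,150:350],None,fx=3.4,fy=3.4,interpolation=2))
E
```

```text
t: 27.53
position: [0.5711, 0.1006, 0.0663]
orientation: [0.529, 0.479, -0.519, 0.471]
contact_force: [23.4, 2.5, -46.9]
gripper_width: 0.0125
t 27.53 p [571.1 100.6  66.3] yawY -5.65 x [ 0.002  0.017 -1.   ] F [ 23.4   2.5 -46.9] T [ 0.07 -4.64 -0.52] w 12.5 j [-0.04  0.33  1.7   0.02  1.11  0.05]
```

View pics/c24.png

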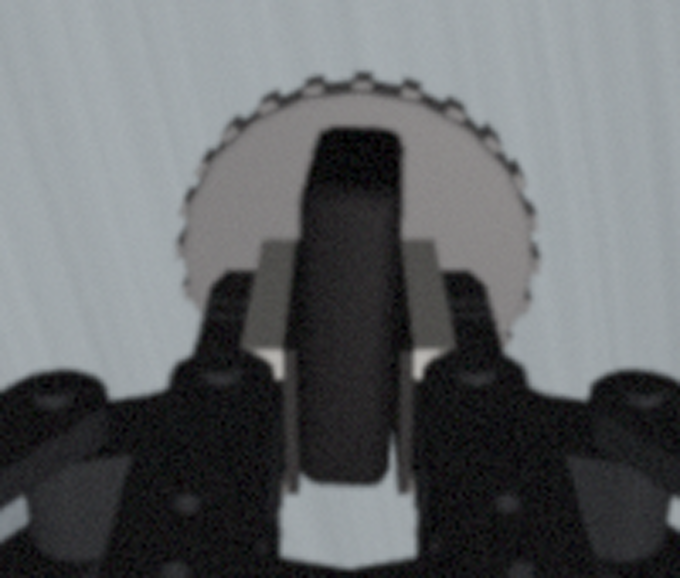

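The pull of 47 N didn't free it. Checking the bar's true angle and height from the pictures.

```bash
python3 - <<'E'
from h import *
def an(name,pts,z=.12):
    im,pose=load(name);q=[onz("wrist",(150+x/3.4,160+y/3.4),z,pose)[:2]*1000 for x,y in pts]
    far=(q[0]+q[1])/2;near=(q[2]+q[3])/2;v=far-near
    print(name,"len",np.linalg.norm(v).round(1),"ang",np.degrees(np.arctan2(v[1],v[0])).round(1),"c",((far+near)/2).round(1))
an("w19",[(302,208),(398,208),(304,490),(394,490)])
an("w22",[(302,208),(398,208),(304,490),(394,490)])
an("w23",[(303,208),(398,208),(304,490),(391,490)])
an("w24",[(303,197),(402,190),(303,482),(387,482)])
an("w20",[(283,212),(384,206),(326,490),(402,486)])
# view of whole scene
a=r.snapshot("side")[:,:,::-1];x,y=proj("side",[.571,.098,.09]).round().astype(int)
cv2.imwrite("pics/side24.png",cv2.resize(a[y-35:y+35,x-50:x+50],None,fx=7,fy=7,interpolation=2))
st()
E
```

```text
w19 len 46.1 ang 5.0 c [571.9  97.5]
w22 len 46.0 ang 72.4 c [571.3  99.3]
w23 len 45.8 ang 77.4 c [572.   99.2]
w24 len 47.1 ang 83.1 c [571.   99.9]
w20 len 45.8 ang -8.3 c [572.2  97.5]
t 27.63 p [571.1 100.6  66.4] yawY -5.65 x [ 0.002  0.017 -1.   ] F [ 23.4   2.2 -46.5] T [ 0.05 -4.63 -0.58] w 12.5 j [-0.04  0.33  1.7   0.02  1.11  0.05]
```

View pics/side24.png

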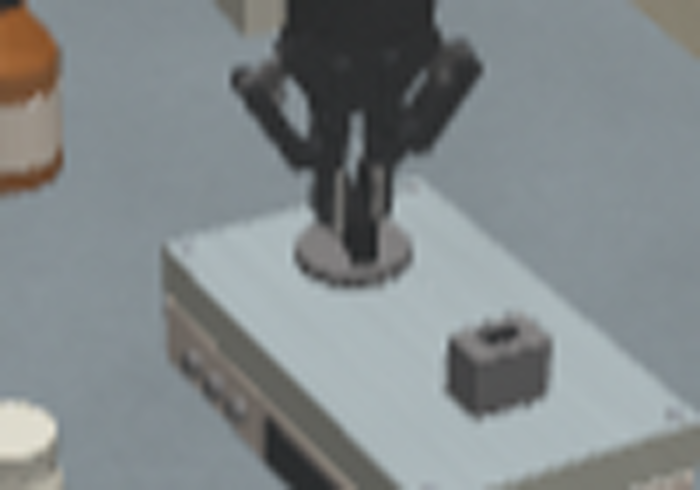

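The bar is at about +78°, with little stop torque so far. I'll relax the pull and turn on until the torque clearly rises.

```bash
python3 -m jog '[{"slide":[3,0,0],"roll":0,"gripper":-1},{"slide":[0,0,0],"roll":0,"gripper":-1},{"slide":[0,0,0],"roll":-2,"gripper":-1},{"slide":[0,0,0],"roll":-3,"gripper":-1},{"slide":[0,0,0],"roll":-3,"gripper":-1},{"slide":[0,0,0],"roll":-3,"gripper":-1},{"slide":[0,0,0],"roll":-3,"gripper":-1},{"slide":[0,0,0],"roll":-3,"gripper":-1},{"slide":[0,0,0],"roll":0,"gripper":-1},{"slide":[0,0,0],"roll":0,"gripper":-1}]'; python3 - <<'E'
from h import *
st();im,p=snapw("w25")
cv2.imwrite("pics/c25.png",cv2.resize(im[160:330,150:350],None,fx=3.4,fy=3.4,interpolation=2))
E
```

```text
t: 28.47
position: [0.5741, 0.0997, 0.0649]
orientation: [0.466, 0.543, -0.45, 0.535]
contact_force: [2.4, 0.5, -2.7]
gripper_width: 0.0127
t 28.47 p [574.1  99.7  64.9] yawY 9.29 x [ 0.006  0.024 -1.   ] F [ 2.4  0.5 -2.7] T [ 0.11 -0.35 -3.37] w 12.7 j [-0.05  0.34  1.7   0.03  1.1  -0.22]
```

View pics/c25.png

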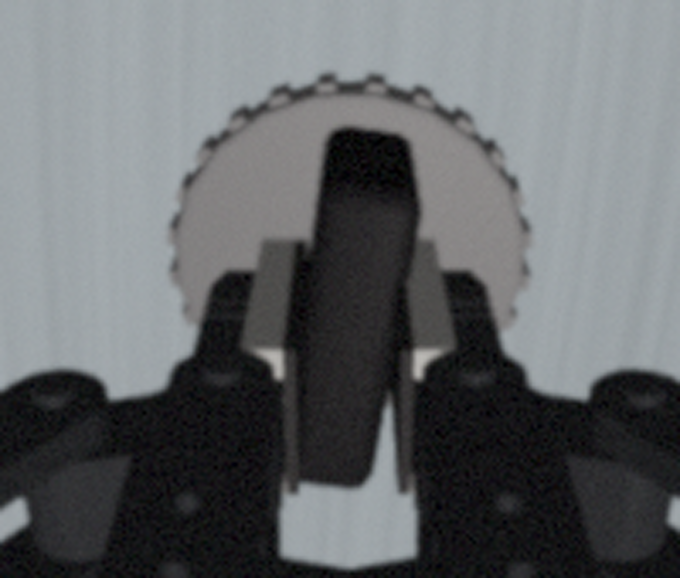

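Torque is -3.4 N·m and the bar twisted ~8° in the pads, so that's the true stop, around +85°. Squaring the pads back on the bar, then lifting.

```bash
python3 -m jog '[{"slide":[0,0,0],"roll":3,"gripper":-1},{"slide":[0,0,0],"roll":3,"gripper":-1},{"slide":[0,0,0],"roll":1.5,"gripper":-1},{"slide":[0,0,0],"roll":0,"gripper":-1},{"slide":[0,0,0],"roll":0,"gripper":-1},{"slide":[-3,0,0],"roll":0,"gripper":-1},{"slide":[-4,0,0],"roll":0,"gripper":-1},{"slide":[-5,0,0],"roll":0,"gripper":-1},{"slide":[-5,0,0],"roll":0,"gripper":-1},{"slide":[-5,0,0],"roll":0,"gripper":-1}]'; python3 - <<'E'
from h import *
st();im,p=snapw("w26")
cv2.imwrite("pics/c26.png",cv2.resize(im[160:330,150:350],None,fx=3.4,fy=3.4,interpolation=2))
E
```

```text
t: 29.35
position: [0.5733, 0.0994, 0.0654]
orientation: [0.5, 0.511, -0.485, 0.504]
contact_force: [22.8, 2.9, -41.0]
gripper_width: 0.0128
t 29.35 p [573.3  99.4  65.4] yawY 1.75 x [ 0.008  0.023 -1.   ] F [ 22.8   2.9 -41. ] T [ 0.1  -3.67 -1.08] w 12.8 j [-0.05  0.33  1.7   0.03  1.1  -0.09]
```

View pics/c26.png

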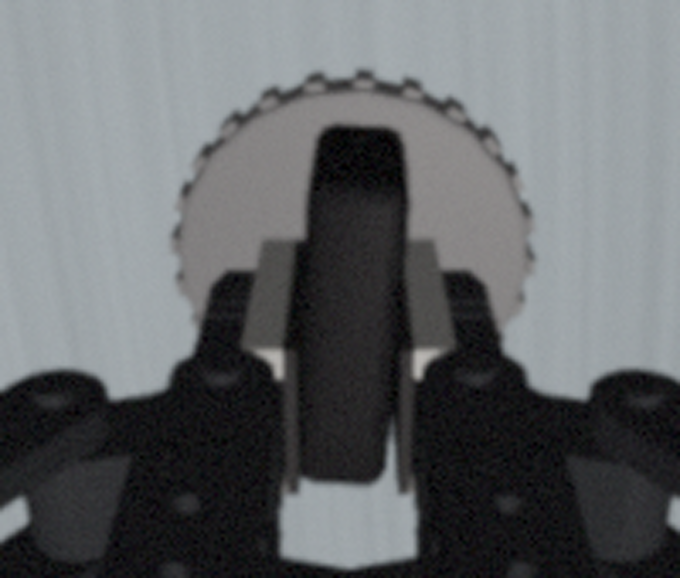

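It's still held, with a side force of +23 N in x building as I pull (the arm leans -x). I'll square the pads further and pull with a compensating +y slide.

```bash
python3 -m jog '[{"slide":[2,0,0],"roll":1,"gripper":-1},{"slide":[0,0,0],"roll":1,"gripper":-1},{"slide":[0,0,0],"roll":0,"gripper":-1},{"slide":[-2,1,0],"roll":0,"gripper":-1},{"slide":[-4,2,0],"roll":0,"gripper":-1},{"slide":[-4,2,0],"roll":0,"gripper":-1},{"slide":[-5,2.5,0],"roll":0,"gripper":-1},{"slide":[-5,2.5,0],"roll":0,"gripper":-1},{"slide":[-5,2.5,0],"roll":0,"gripper":-1},{"slide":[-5,2.5,0],"roll":0,"gripper":-1}]' 90; python3 - <<'E'
from h import *
st();im,p=snapw("w27")
cv2.imwrite("pics/c27.png",cv2.resize(im[160:330,150:350],None,fx=3.4,fy=3.4,interpolation=2))
E
```

```text
t: 30.23
position: [0.5725, 0.0994, 0.0653]
orientation: [0.496, 0.514, -0.499, 0.491]
contact_force: [7.9, -0.7, -28.5]
gripper_width: 0.0121
t 30.23 p [572.5  99.4  65.3] yawY 0.57 x [-0.026  0.021 -0.999] F [  7.9  -0.7 -28.5] T [-0.05 -1.99 -1.15] w 12.1 j [-0.04  0.36  1.67  0.02  1.14 -0.06]
```

View pics/c27.png

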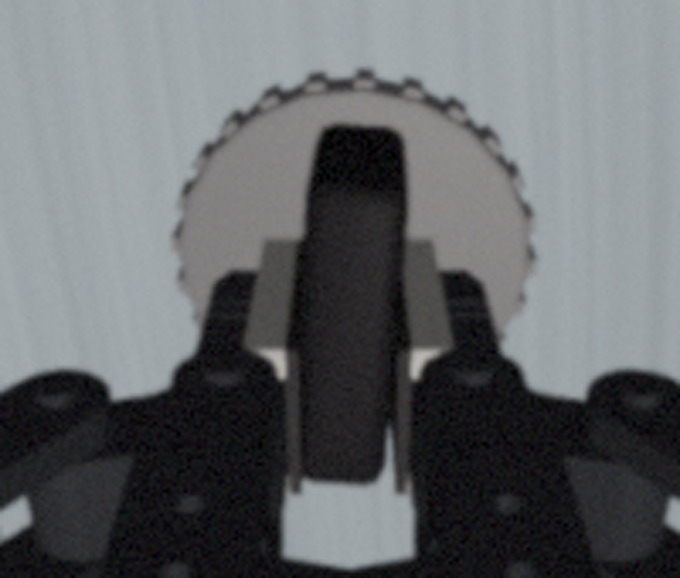

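```bash
python3 - <<'E'
from h import *
def an(name,pts,z=.12):
    im,pose=load(name);q=[onz("wrist",(150+x/3.4,160+y/3.4),z,pose)[:2]*1000 for x,y in pts]
    far=(q[0]+q[1])/2;near=(q[2]+q[3])/2;v=far-near
    print(name,"len",np.linalg.norm(v).round(1),"ang",np.degrees(np.arctan2(v[1],v[0])).round(1),"c",((far+near)/2).round(1))
an("w25",[(317,198),(418,210),(300,480),(365,486)])
an("w26",[(308,192),(407,200),(301,478),(381,482)])
an("w27",[(308,192),(407,198),(302,478),(382,482)])
im,pose=load("w27");cv2.imwrite("pics/w27b.png",im)
E
```

```text
w25 len 45.3 ang 93.1 c [573.8  98.7]
w26 len 45.9 ang 88.9 c [572.9  99.1]
w27 len 46.1 ang 87.9 c [574.1  99.3]
```

View pics/w27b.png

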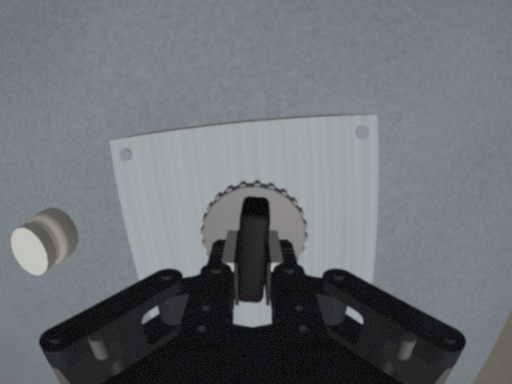

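The residual stop torque (about 1.1 N·m on the lugs) may be what jams the lift. I'll ease back off the stop until the torque is about zero.

```bash
python3 -m jog '[{"slide":[2,0,0],"roll":0,"gripper":-1},{"slide":[1,0,0],"roll":1,"gripper":-1},{"slide":[0,0,0],"roll":1.5,"gripper":-1},{"slide":[0,0,0],"roll":1.5,"gripper":-1},{"slide":[0,0,0],"roll":1,"gripper":-1},{"slide":[0,0,0],"roll":0,"gripper":-1},{"slide":[0,0,0],"roll":0,"gripper":-1},{"slide":[0,0,0],"roll":0,"gripper":-1},{"slide":[0,0,0],"roll":0,"gripper":-1},{"slide":[0,0,0],"roll":0,"gripper":-1}]' 60; python3 - <<'E'
from h import *
st();im,p=snapw("w28")
cv2.imwrite("pics/c28.png",cv2.resize(im[160:330,150:350],None,fx=3.4,fy=3.4,interpolation=2))
E
```

```text
t: 31.12
position: [0.5726, 0.0996, 0.0651]
orientation: [-0.514, -0.494, 0.519, -0.472]
contact_force: [1.7, 0.3, -3.3]
gripper_width: 0.0119
t 31.12 p [572.6  99.6  65.1] yawY -3.79 x [-0.027  0.018 -0.999] F [ 1.7  0.3 -3.3] T [ 0.01 -0.56 -0.66] w 11.9 j [-0.04  0.36  1.67  0.02  1.14  0.02]
```

View pics/c28.png

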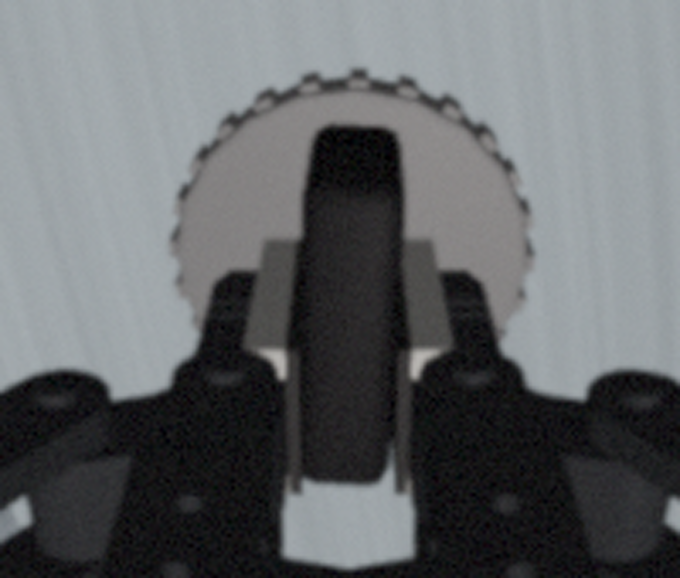

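```bash
python3 -m jog '[{"slide":[0,0,0],"roll":1.5,"gripper":-1},{"slide":[0,0,0],"roll":1.5,"gripper":-1},{"slide":[0,0,0],"roll":1,"gripper":-1},{"slide":[0,0,0],"roll":0,"gripper":-1},{"slide":[0,0,0],"roll":0,"gripper":-1},{"slide":[-2,0,0],"roll":0,"gripper":-1},{"slide":[-3,1,0],"roll":0,"gripper":-1},{"slide":[-4,1,0],"roll":0,"gripper":-1},{"slide":[-4,1,0],"roll":0,"gripper":-1},{"slide":[-4,1,0],"roll":0,"gripper":-1}]' 60; python3 - <<'E'
from h import *
st();im,p=snapw("w29")
cv2.imwrite("pics/c29.png",cv2.resize(im[160:330,150:350],None,fx=3.4,fy=3.4,interpolation=2))
E
```

```text
t: 32.0
position: [0.5716, 0.1001, 0.0655]
orientation: [-0.527, -0.48, 0.537, -0.452]
contact_force: [11.0, 1.3, -28.0]
gripper_width: 0.0119
t 32.0 p [571.6 100.1  65.5] yawY -7.57 x [-0.037  0.02  -0.999] F [ 11.    1.3 -28. ] T [ 0.23 -2.4  -0.21] w 11.9 j [-0.04  0.36  1.66  0.02  1.15  0.08]
```

View pics/c29.png

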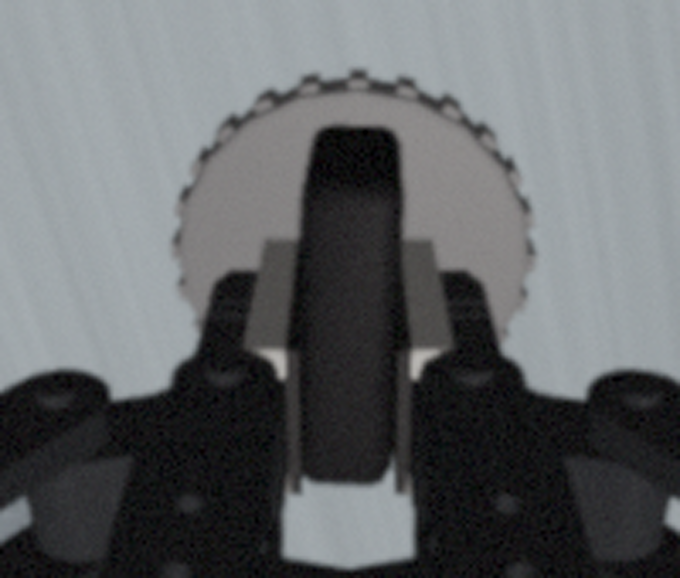

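It's torque-free near +76° and still held. Rather than guess, I'll drive it into the stop, let go, and look at how the cap really rests; then fix the tilt and re-grip square.

```bash
python3 -m jog '[{"slide":[2,0,0],"roll":-2,"gripper":-1},{"slide":[0,0,0],"roll":-3,"gripper":-1},{"slide":[0,0,0],"roll":-3,"gripper":-1},{"slide":[0,0,0],"roll":-3,"gripper":-1},{"slide":[0,0,0],"roll":-3,"gripper":-1},{"slide":[0,0,0],"roll":-2,"gripper":-1},{"slide":[0,0,0],"roll":0,"gripper":1},{"slide":[0,0,0],"roll":0,"gripper":1},{"slide":[0,0,0],"roll":0,"gripper":1},{"slide":[0,0,0],"roll":0,"gripper":1}]' 60; python3 - <<'E'
from h import *
st();im,p=snapw("w30")
b=rectfit("w30",(225,160,285,310),lambda c:c.max(2)<60,.118,4);print(b)
E
```

```text
t: 32.88
position: [0.5716, 0.0986, 0.0659]
orientation: [0.461, 0.55, -0.466, 0.518]
contact_force: [-1.0, 0.5, -0.1]
gripper_width: 0.0596
t 32.88 p [571.6  98.6  65.9] yawY 8.06 x [-0.039  0.024 -0.999] F [-1.   0.5 -0.1] T [-0.07 -0.04  0.02] w 59.6 j [-0.05  0.36  1.66  0.02  1.16 -0.2 ]
(array([572.30358887, 103.510849  ]), [55.6229248046875, 14.412711143493652], np.float32(80.14846), 2905.25)
```

View pics/w30.png

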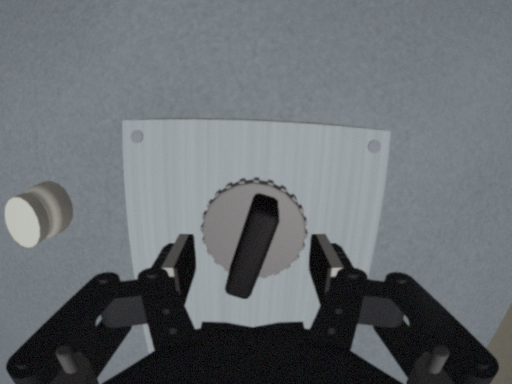

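At rest the bar lies at about 80° world (+75° from start), so it had been twisting up to 18° in the pads, and the arm's lean gave a side load that can wedge the stem. I'll rise, square the roll by +18°, and take the tilt out with slow-up, fast-down.

```bash
python3 -m jog '[{"slide":[-8,0,0],"roll":2,"gripper":1},{"slide":[-12,0,0],"roll":4,"gripper":1},{"slide":[-12,0,0],"roll":4,"gripper":1},{"slide":[-12,0,0],"roll":4,"gripper":1},{"slide":[-12,0,0],"roll":3,"gripper":1},{"slide":[-5,0,0],"roll":0,"gripper":1},{"slide":[32,0,0],"roll":0,"gripper":1},{"slide":[36,0,0],"roll":0,"gripper":1},{"slide":[0,0,0],"roll":0,"gripper":1},{"slide":[0,0,0],"roll":0,"gripper":1}]' 60; python3 - <<'E'
from h import *
st();im,p=snapw("w31")
print(rectfit("w31",(225,150,290,310),lambda c:c.max(2)<60,.118,4))
grasp([.5713,.098,.108])
E
```

```text
t: 33.77
position: [0.5736, 0.1006, 0.0645]
orientation: [-0.534, -0.472, 0.542, -0.445]
contact_force: [0.1, 0.4, 0.3]
gripper_width: 0.0856
t 33.77 p [573.6 100.6  64.5] yawY -9.09 x [-0.033  0.022 -0.999] F [0.1 0.4 0.3] T [-0.02 -0.05 -0.01] w 85.6 j [-0.04  0.37  1.66  0.02  1.15  0.11]
(array([573.0423584 , 103.91304016]), [56.77132797241211, 13.711660385131836], np.float32(80.14141), 2826.21875)
grasp [574.6  99.5 114. ] move tool [ 6.1 -2.8  2.1]
```

View pics/w31.png

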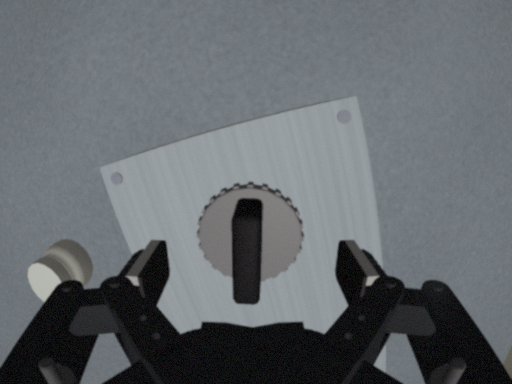

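```bash
python3 -m jog '[{"slide":[-8,-1,1],"roll":0.8,"gripper":1},{"slide":[-11,-1,1],"roll":0,"gripper":1},{"slide":[-11,-1,0],"roll":0,"gripper":1},{"slide":[-11,0,0],"roll":0,"gripper":1},{"slide":[-11,0,0],"roll":0,"gripper":1},{"slide":[-11,0,0],"roll":0,"gripper":1},{"slide":[-11,0,0],"roll":0,"gripper":1},{"slide":[-11,0,0],"roll":0,"gripper":1},{"slide":[-8,0,0],"roll":0,"gripper":1},{"slide":[-4,0,0],"roll":0,"gripper":1}]' 60; python3 - <<'E'
from h import *
st()
E
```

```text
t: 34.65
position: [0.5772, 0.0963, 0.1815]
orientation: [-0.54, -0.466, 0.542, -0.444]
contact_force: [-0.0, -0.2, 1.2]
gripper_width: 0.0851
t 34.65 p [577.2  96.3 181.5] yawY -9.88 x [-0.021  0.022 -1.   ] F [-0.  -0.2  1.2] T [-0.02 -0.01 -0.01] w 85.1 j [-0.05  0.23  1.58  0.02  1.36  0.12]
```

```bash
python3 -m jog '[{"slide":[34,0,0],"roll":0,"gripper":1},{"slide":[40,0,0],"roll":0,"gripper":1},{"slide":[0,0,0],"roll":0,"gripper":1},{"slide":[0,0,0],"roll":0,"gripper":1},{"slide":[0,0,0],"roll":0,"gripper":1},{"slide":[0,0,0],"roll":0,"gripper":1},{"slide":[0,0,0],"roll":0,"gripper":1},{"slide":[0,0,0],"roll":0,"gripper":1},{"slide":[0,0,0],"roll":0,"gripper":1},{"slide":[0,0,0],"roll":0,"gripper":1}]' 60; python3 - <<'E'
from h import *
st();grasp([.5713,.098,.108])
E
```

```text
t: 35.48
position: [0.5828, 0.0976, 0.1183]
orientation: [0.544, 0.462, -0.538, 0.448]
contact_force: [-1.1, 0.1, 0.2]
gripper_width: 0.0858
t 35.48 p [582.8  97.6 118.3] yawY -9.86 x [-0.006  0.021 -1.   ] F [-1.1  0.1  0.2] T [-0.05 -0.03 -0.04] w 85.8 j [-0.05  0.3   1.63  0.02  1.22  0.12]
grasp [583.1  96.6 168.3] move tool [ 60.4 -11.3   1.8]
```

The tilt in the jaw plane is fixed (-0.3°). Descending centred on the cap axis, a little lower on the bar.

```bash
python3 -m jog '[{"slide":[3,-3,0],"roll":0,"gripper":1},{"slide":[6,-3,1],"roll":0,"gripper":1},{"slide":[7,-3,0],"roll":0,"gripper":1},{"slide":[7,-1,0],"roll":0,"gripper":1},{"slide":[7,0,0],"roll":0,"gripper":1},{"slide":[7,0,0],"roll":0,"gripper":1},{"slide":[7,0,0],"roll":0,"gripper":1},{"slide":[6,0,0],"roll":0,"gripper":1},{"slide":[3,0,0],"roll":0,"gripper":1},{"slide":[0,0,0],"roll":0,"gripper":1}]' 60; python3 - <<'E'
from h import *
st();grasp([.5713,.098,.108])
E
```

```text
t: 36.32
position: [0.5702, 0.0998, 0.0588]
orientation: [0.544, 0.463, -0.538, 0.448]
contact_force: [1.0, -1.1, 0.0]
gripper_width: 0.0854
t 36.32 p [570.2  99.8  58.8] yawY -9.86 x [-0.008  0.021 -1.   ] F [ 1.  -1.1  0. ] T [-0.06 -0.01  0.04] w 85.4 j [-0.04  0.35  1.7   0.02  1.1   0.12]
grasp [570.6  98.7 108.8] move tool [0.8 0.8 0.6]
```

```bash
python3 -m jog '[{"slide":[0,0.7,0.5],"roll":0,"gripper":-1},{"slide":[0,0,0],"roll":0,"gripper":-1},{"slide":[0,0,0],"roll":0,"gripper":-1},{"slide":[0,0,0],"roll":0,"gripper":-1},{"slide":[0,0,0],"roll":0,"gripper":-1},{"slide":[0,0,0],"roll":0,"gripper":-1},{"slide":[0,0,0],"roll":0,"gripper":-1},{"slide":[0,0,0],"roll":0,"gripper":-1},{"slide":[0,0,0],"roll":0,"gripper":-1},{"slide":[0,0,0],"roll":0,"gripper":-1}]' 60; python3 - <<'E'
from h import *
st();im,p=snapw("w32")
cv2.imwrite("pics/c32.png",cv2.resize(im[160:330,150:350],None,fx=3.4,fy=3.4,interpolation=2))
E
```

```text
t: 37.15
position: [0.5723, 0.0988, 0.0599]
orientation: [0.545, 0.461, -0.538, 0.448]
contact_force: [0.5, -0.3, -1.2]
gripper_width: 0.0128
t 37.15 p [572.3  98.8  59.9] yawY -9.98 x [-0.005  0.021 -1.   ] F [ 0.5 -0.3 -1.2] T [-0.   -0.09 -0.26] w 12.8 j [-0.05  0.35  1.69  0.02  1.1   0.12]
```

View pics/c32.png

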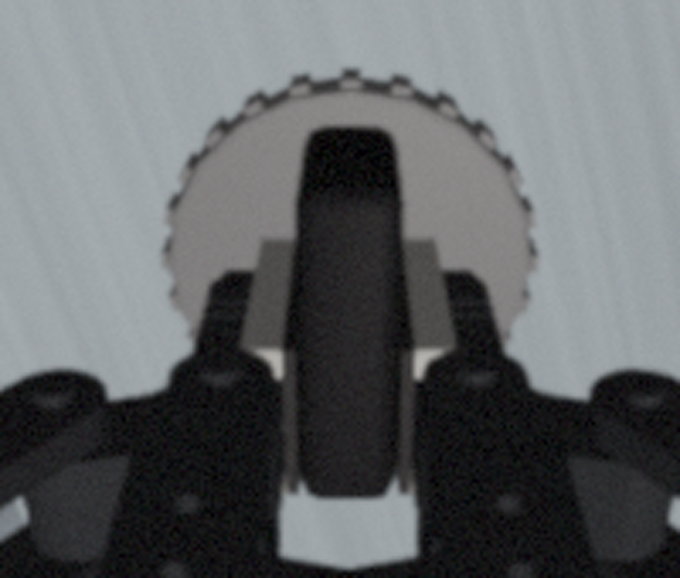

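Square grip, almost no load. Lifting gently with a small roll dither and side compensation.

```bash
python3 -m jog '[{"slide":[-1,0.5,0],"roll":1,"gripper":-1},{"slide":[-2,1,0],"roll":-1,"gripper":-1},{"slide":[-3,1.5,0],"roll":1.5,"gripper":-1},{"slide":[-3,1.5,0],"roll":-1.5,"gripper":-1},{"slide":[-3,1.5,0],"roll":1.5,"gripper":-1},{"slide":[-3,1.5,0],"roll":-1.5,"gripper":-1},{"slide":[-3,1.5,0],"roll":1.5,"gripper":-1},{"slide":[-3,1.5,0],"roll":-1.5,"gripper":-1},{"slide":[-3,1.5,0],"roll":1.5,"gripper":-1},{"slide":[-3,1.5,0],"roll":-1.5,"gripper":-1}]' 60; python3 - <<'E'
from h import *
st()
E
```

```text
t: 38.03
position: [0.5715, 0.099, 0.0607]
orientation: [-0.538, -0.47, 0.545, -0.439]
contact_force: [5.9, 1.6, -20.3]
gripper_width: 0.0129
t 38.03 p [571.5  99.   60.7] yawY -9.91 x [-0.036  0.028 -0.999] F [  5.9   1.6 -20.3] T [-0.13 -1.18 -0.78] w 12.9 j [-0.05  0.37  1.67  0.03  1.14  0.11]
```

It's not free yet at +75°, where the push had soft-loaded it against the stop. I'll sweep the angle back slowly under a light pull so it can pop out where the lugs clear.

```bash
python3 -m jog '[{"slide":[1,-0.5,0],"roll":0,"gripper":-1},{"slide":[0,0,0],"roll":1.5,"gripper":-1},{"slide":[-2,0,0],"roll":1.5,"gripper":-1},{"slide":[-2.5,0,0],"roll":1.5,"gripper":-1},{"slide":[-2.5,0,0],"roll":1.5,"gripper":-1},{"slide":[-2.5,0,0],"roll":1.5,"gripper":-1},{"slide":[-2.5,0,0],"roll":1.5,"gripper":-1},{"slide":[-2.5,0,0],"roll":1.5,"gripper":-1},{"slide":[-2.5,0,0],"roll":1.5,"gripper":-1},{"slide":[-2.5,0,0],"roll":0,"gripper":-1}]' 60; python3 - <<'E'
from h import *
st();im,p=snapw("w33")
cv2.imwrite("pics/c33.png",cv2.resize(im[160:330,150:350],None,fx=3.4,fy=3.4,interpolation=2))
E
```

```text
t: 38.87
position: [0.5721, 0.0982, 0.0819]
orientation: [-0.581, -0.409, 0.592, -0.38]
contact_force: [-1.0, 0.2, -1.8]
gripper_width: 0.0131
t 38.87 p [572.1  98.2  81.9] yawY -22.12 x [-0.037  0.026 -0.999] F [-1.   0.2 -1.8] T [ 0.01 -0.13  0.  ] w 13.1 j [-0.05  0.34  1.65  0.03  1.18  0.33]
```

View pics/c33.png

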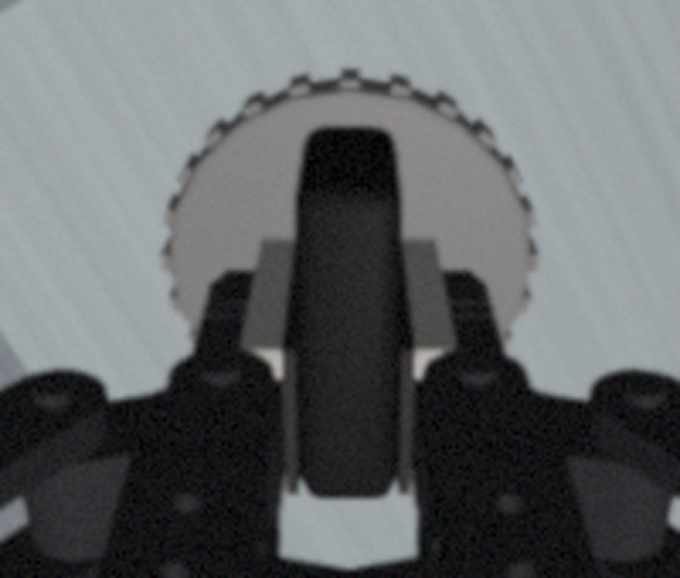

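It popped free: the TCP rose 21 mm with the cap unchanged in the grip. Lifting on up.

```bash
python3 -m jog '[{"slide":[-5,0,0],"roll":0,"gripper":-1},{"slide":[-9,0,0],"roll":0,"gripper":-1},{"slide":[-11,0,0],"roll":0,"gripper":-1},{"slide":[-11,0,0],"roll":0,"gripper":-1},{"slide":[-11,0,0],"roll":0,"gripper":-1},{"slide":[-11,0,0],"roll":0,"gripper":-1},{"slide":[-10,0,0],"roll":0,"gripper":-1},{"slide":[-6,0,0],"roll":0,"gripper":-1},{"slide":[-2,0,0],"roll":0,"gripper":-1},{"slide":[0,0,0],"roll":0,"gripper":-1}]' 60
python3 -m jog '[{"slide":[0,0,0],"roll":0,"gripper":-1},{"slide":[0,0,0],"roll":0,"gripper":-1},{"slide":[0,0,0],"roll":0,"gripper":-1},{"slide":[0,0,0],"roll":0,"gripper":-1},{"slide":[0,0,0],"roll":0,"gripper":-1},{"slide":[0,0,0],"roll":0,"gripper":-1},{"slide":[0,0,0],"roll":0,"gripper":-1},{"slide":[0,0,0],"roll":0,"gripper":-1},{"slide":[0,0,0],"roll":0,"gripper":-1},{"slide":[0,0,0],"roll":0,"gripper":-1}]' 60 ; python3 - <<'E'
from h import *
st();im,p=snapw("w34");print(r.state()["joint_velocities"].round(3))
a=r.snapshot("side")[:,:,::-1];cv2.imwrite("pics/side34.png",cv2.resize(a[130:310,200:400],None,fx=3.3,fy=3.3,interpolation=2)[:600])
a=r.snapshot("scene")[:,:,::-1];cv2.imwrite("pics/scene34.png",a)
st()
E
```

```text
t: 39.75
position: [0.5775, 0.0959, 0.171]
orientation: [-0.582, -0.409, 0.589, -0.383]
contact_force: [0.9, 0.4, 0.2]
gripper_width: 0.0132
t: 40.58
position: [0.5752, 0.096, 0.1674]
orientation: [-0.58, -0.411, 0.591, -0.382]
contact_force: [0.1, -0.1, 0.2]
gripper_width: 0.0128
t 40.58 p [575.2  96.  167.4] yawY -21.82 x [-0.036  0.025 -0.999] F [ 0.1 -0.1  0.2] T [ 0.03 -0.01 -0.01] w 12.8 j [-0.05  0.25  1.58  0.02  1.35  0.32]
[-0.001 -0.002 -0.     0.    -0.    -0.001]
t 40.73 p [575.3  96.  167.5] yawY -21.83 x [-0.035  0.025 -0.999] F [-0.4  0.3 -0.3] T [ 0.02 -0.04  0.02] w 12.9 j [-0.05  0.25  1.58  0.02  1.35  0.32]
```

View pics/w34.png

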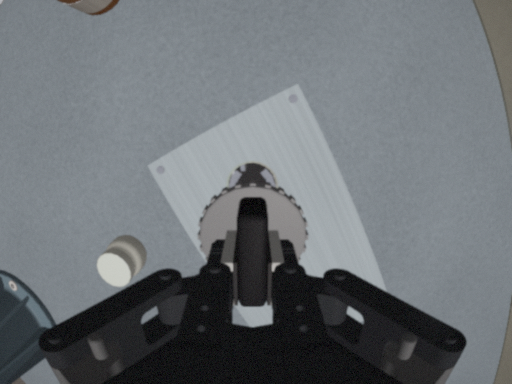

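View pics/side34.png

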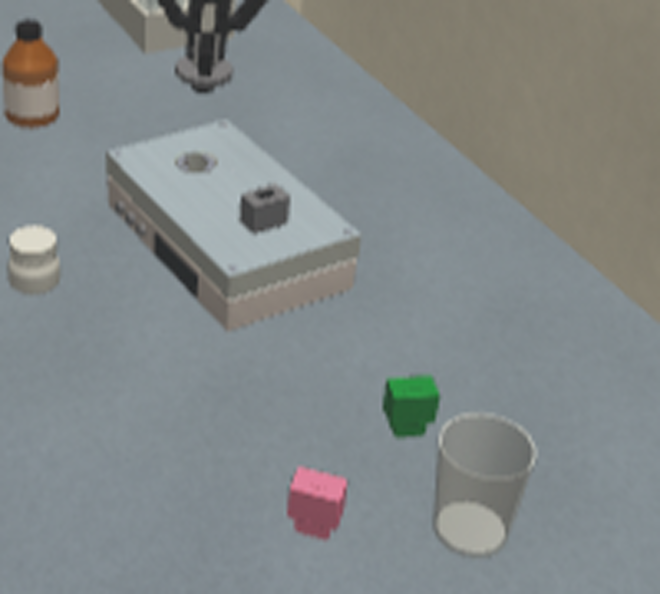

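View pics/scene34.png

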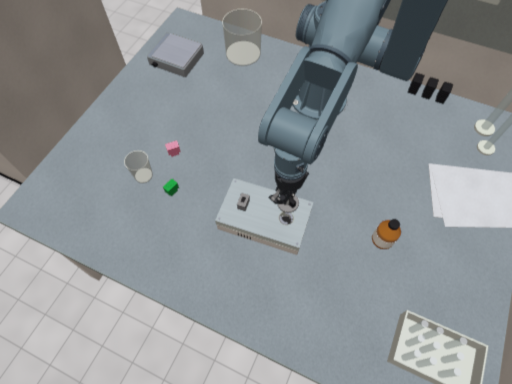

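The side and wrist views show the cap in the gripper (side crop (203,70)), about 10 cm above the open port. The module is plugged in with its head flush on the deck at (265,208), and the bottle, beaker, jar and look-alikes haven't moved. Handing in.

```bash
python3 - <<'E'
from rig import r
print(r.hand_in())
E
```

```text
the job is handed in; nothing more can be done
None
```

The job is done and handed in at about 41 s. The grey module is plugged into the socket and released, and the cap is off and held still in the gripper about 10 cm above where it sat.

- **Thread:** Clockwise (seen from above) met a hard stop after a few degrees. Anticlockwise turned freely about 75°, and the cap came off when I eased back from the stop under a light pull.
- **Last checks:**
    - The grip is steady at 12.9 mm and the arm is still.
    - The pictures show the port open and the module's head flush on the deck.
    - By eye, the bottle, beaker, jar and the green and pink look-alikes are where they stood.
- **Things that went wrong and were mended:**
    - I took the tool's y direction with the wrong sign once while above the module. It did no harm.
    - The real fingertips sit about 35 mm behind the reported TCP, so the first close shut above the module on nothing.
    - Several pulls on the cap at the stop, up to about 47 N vertically (52 N in all) at the wrist, failed before it came off.
- **Disagreement:** The module's top face measured 42.5 × 27.3 mm at its fully-home height, against 44 × 28 mm. That would fit a top about 4–6 mm lower, which I put down to the edges of the colour mask.

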